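# Turn a chair pad over in its jig, clamp it and fit the spacer sleeves

### The job

Swing the orange chair pad over by its handle bar, past upright, and lower it gently onto the rests on the other side so that its plywood back and studs face up. Clamp it there with the two blue slotted straps, one at each end: slide each strap's slot outwards from over the pad, under the red head of the pin, fully home, with the strap lying flat on the pad; and put every brass sleeve that is there fully down on a stud of its own. Leave the screwdriver, glue jar and socket tray alone.

Things in the scene. Friction and masses are not known exactly. Their poses are not given: they have to be found in the camera images.
- jig: Turning jig for one chair head-rest pad: plywood base 380 x 300 x 10 mm fixed to the bench, two steel hinge cheeks, wooden rests on both sides, two grey pin blocks. Origin: underside of the base at its centre, right below the hinge's middle. x runs along the hinge (away from the robot), y to the left, z up. The hinge line is 75 mm above the bench.
- pad (a joint): Turn of the hinged pad about the jig's x axis, rad. 0: on the left rests (towards the jig's +y), orange cover up, studs beneath. It grows as the pad is lifted; 1.57: upright; 3.14: over on the right rests (its stop, towards -y), plywood back and studs up. The pad weighs 0.7 kg; the hinge is slightly damped but does not hold it: it falls to whichever side it leans and, if let go, slams.
- pad_hinge (a point): Middle of the hinge line. From here the plywood, 260 mm long along the hinge and 12 mm thick (6 mm either side of the hinge line's level), reaches 145 mm outwards; the cushion adds 20 mm on the orange side.
- pad_bar (a point): Middle of the pad's steel handle bar: a round bar 12 mm thick, parallel to the hinge and 190 mm from it, 98 mm free between its two arms, with a clear gap of 37 mm between bar and pad edge. It can be held from above and turns between the fingers as the pad swings.
- pin_far (a point): Headed pin at the jig's far end, 155 mm along +x and 70 mm towards -y from the hinge's middle. Point: on its axis, level with the back of the turned pad (81 mm above the bench), the height of a fitted strap's underside. Neck 8 mm thick; red head 22 mm wide, from 13 to 20 mm above the point. It stands on a grey block 34 x 50 mm, top 1 mm below the point, 8 mm beyond the pad's end.
- pin_near (a point): The same at the jig's near end (towards the robot), 155 mm along -x.
- strap_a: Slotted hold-down strap: blue plate 95 x 40 x 5 mm, black grip tab on top (30 long x 16 wide x 30 mm high, top 35 mm above the underside). Origin: underside, below the tab's centre; x points along the strap to the slot. Plate from 25 mm behind the origin to 70 mm ahead; slot 13 mm wide, 24 mm deep, open at the front end. 0.12 kg. Both are alike and fit either pin; in place, the tab is over the pad.
- strap_a_slot (a point): Point on the underside of the strap, 50 mm ahead of its origin, where the pin's axis lies when the slot is fully pushed home (slot end 4.5 mm behind it).
- strap_b: Slotted hold-down strap: blue plate 95 x 40 x 5 mm, black grip tab on top (30 long x 16 wide x 30 mm high, top 35 mm above the underside). Origin: underside, below the tab's centre; x points along the strap to the slot. Plate from 25 mm behind the origin to 70 mm ahead; slot 13 mm wide, 24 mm deep, open at the front end. 0.12 kg. Both are alike and fit either pin; in place, the tab is over the pad.
- strap_b_slot (a point): Point on the underside of the strap, 50 mm ahead of its origin, where the pin's axis lies when the slot is fully pushed home (slot end 4.5 mm behind it).
- sleeve1: Brass spacer sleeve, 28 mm outside, 15 mm bore, 32 mm high, about 50 g, the same either way up. Origin at its centre, z along the bore. May be absent.
- sleeve2: Brass spacer sleeve, 28 mm outside, 15 mm bore, 32 mm high, about 50 g, the same either way up. Origin at its centre, z along the bore. May be absent.
- sleeve3: Brass spacer sleeve, 28 mm outside, 15 mm bore, 32 mm high, about 50 g, the same either way up. Origin at its centre, z along the bore. May be absent.
- sleeve4: Brass spacer sleeve, 28 mm outside, 15 mm bore, 32 mm high, about 50 g, the same either way up. Origin at its centre, z along the bore. May be absent.
- stud1 (a point): Stud of the pad (-35 mm along the jig's x from the hinge's middle, 30 mm out from the hinge): 10 mm thick, sticks out 44 mm from the plywood back, its last 8 mm tapered to 4 mm. The point lies on its axis, 16 mm out from the plywood: where a sleeve's centre is when the sleeve sits fully down.
- stud2 (a point): Stud of the pad (-35 mm along the jig's x from the hinge's middle, 110 mm out from the hinge): 10 mm thick, sticks out 44 mm from the plywood back, its last 8 mm tapered to 4 mm. The point lies on its axis, 16 mm out from the plywood: where a sleeve's centre is when the sleeve sits fully down.
- stud3 (a point): Stud of the pad (+35 mm along the jig's x from the hinge's middle, 30 mm out from the hinge): 10 mm thick, sticks out 44 mm from the plywood back, its last 8 mm tapered to 4 mm. The point lies on its axis, 16 mm out from the plywood: where a sleeve's centre is when the sleeve sits fully down.
- stud4 (a point): Stud of the pad (+35 mm along the jig's x from the hinge's middle, 110 mm out from the hinge): 10 mm thick, sticks out 44 mm from the plywood back, its last 8 mm tapered to 4 mm. The point lies on its axis, 16 mm out from the plywood: where a sleeve's centre is when the sleeve sits fully down.
- screwdriver: Bystander: screwdriver lying on the bench. Leave alone.
- glue_jar: Bystander: glue jar, 64 mm wide, 85 mm high. Leave alone.
- socket_tray: Bystander: dark blue tray of sockets, 110 x 160 x 30 mm. Leave alone.

How it is judged:
On the way:
1. the pad has been swung over and lies at rest on the right-hand rests, studs up (value of joint pad above 3.06 rad and velocity of joint pad below 0.05 rad/s), for 0.3 s.
At the end, for the whole second after the job is handed in: Pad over on its stop (joint above 3.06). At each pin a strap lies flat, slot point within 7 mm of the pin point, tilt under 0.1 rad, in line with the jig within 0.3 rad, tab over the pad. Every sleeve present is upright on a stud, centre within 6 mm of the stud point. All at rest (value of joint pad above 3.06 rad and ((distance between strap_a_slot and pin_far below 0.007 m and angle between strap_a's own z axis and vertical below 0.1 rad and angle between the x axis of strap_a and the x axis of jig, either way round below 0.3 rad and x of strap_a in the frame of jig below 0.125 m and linear speed of strap_a below 0.02 m/s) or (distance between strap_b_slot and pin_far below 0.007 m and angle between strap_b's own z axis and vertical below 0.1 rad and angle between the x axis of strap_b and the x axis of jig, either way round below 0.3 rad and x of strap_b in the frame of jig below 0.125 m and linear speed of strap_b below 0.02 m/s)) and ((distance between strap_a_slot and pin_near below 0.007 m and angle between strap_a's own z axis and vertical below 0.1 rad and angle between the x axis of strap_a and the x axis of jig, either way round below 0.3 rad and x of strap_a in the frame of jig above -0.125 m and linear speed of strap_a below 0.02 m/s) or (distance between strap_b_slot and pin_near below 0.007 m and angle between strap_b's own z axis and vertical below 0.1 rad and angle between the x axis of strap_b and the x axis of jig, either way round below 0.3 rad and x of strap_b in the frame of jig above -0.125 m and linear speed of strap_b below 0.02 m/s)) and (distance between sleeve1 and stud1 below 0.006 m or distance between sleeve1 and stud2 below 0.006 m or distance between sleeve1 and stud3 below 0.006 m or distance between sleeve1 and stud4 below 0.006 m) and (angle between sleeve1's own z axis and vertical below 0.15 rad or angle between sleeve1's own z axis and vertical above 2.99 rad) and linear speed of each of sleeve1, sleeve2, sleeve3, sleeve4 below 0.02 m/s and (distance between sleeve2 and stud1 below 0.006 m or distance between sleeve2 and stud2 below 0.006 m or distance between sleeve2 and stud3 below 0.006 m or distance between sleeve2 and stud4 below 0.006 m) and (angle between sleeve2's own z axis and vertical below 0.15 rad or angle between sleeve2's own z axis and vertical above 2.99 rad) and (distance between sleeve3 and stud1 below 0.006 m or distance between sleeve3 and stud2 below 0.006 m or distance between sleeve3 and stud3 below 0.006 m or distance between sleeve3 and stud4 below 0.006 m) and (angle between sleeve3's own z axis and vertical below 0.15 rad or angle between sleeve3's own z axis and vertical above 2.99 rad) and (distance between sleeve4 and stud1 below 0.006 m or distance between sleeve4 and stud2 below 0.006 m or distance between sleeve4 and stud3 below 0.006 m or distance between sleeve4 and stud4 below 0.006 m) and (angle between sleeve4's own z axis and vertical below 0.15 rad or angle between sleeve4's own z axis and vertical above 2.99 rad)); the robot touches nothing.
It fails at once if the pad slams onto the right-hand stop (turns faster than 1.5 rad/s near it) (value of joint pad above 2.5 rad and velocity of joint pad above 1.5 rad/s).
It fails at once if the screwdriver is moved more than 30 mm (distance of screwdriver from where it was at the start of the episode above 0.03 m).
It fails at once if the glue jar is moved more than 30 mm (distance of glue_jar from where it was at the start of the episode above 0.03 m).
It fails at once if the socket tray is moved more than 30 mm (distance of socket_tray from where it was at the start of the episode above 0.03 m).
Of sleeve1, sleeve2, sleeve3, sleeve4 only 2 to 4 are there at a start; the rules pass over those that are not, and their reading is None.
At some moment in a run one of sleeve1, sleeve2, sleeve3, sleeve4, strap_a, strap_b may be knocked a few centimetres aside while the robot is not near it.
It also fails if it takes over 210 s, if anything falls off the work surface, if the arm or the gripper's body presses on something with over 40 N, if the wrist force passes 120 N, or if a joint passes its speed limit or range.

### The arm

A 6-joint arm with a two-finger parallel gripper is mounted at the origin on the work surface. World frame = base frame: x ahead of the robot, y to its left, z up, the work surface at z = 0. Lengths are in m, angles in rad, forces in N, time in s.
With the tool pointing down it reaches from about 0.375 to 0.975 m from the base axis. Payload 3.8 kg.
Tool frame: the origin (TCP) lies at the very end of the fingers, on their centre line; the grasp point (between the pads) lies 19 mm behind it; z points along the fingers, y is the line along which they close (so a half turn about z gives the same grasp; the last joint's range is limited). The gripper opens to 85 mm and grips with 20 to 120 N. Pads are 22 mm wide; open, the fingers measure 114 mm over their backs; the gripper's body (76 mm by 85 mm) begins 54 mm behind the grasp point. The pads swing forward as they close: fully open they stand 13 mm farther back than shut.
Start: joints at [1.188, 0.264, 1.604, -0, 1.274, -0.037], TCP at [0.229, 0.635, 0.231] pointing down, gripper open.
Joint ranges: [-2.63, 2.63], [-0.94, 2.18], [0.31, 2.57], [-1.31, 4.45], [0, 2.66], [-2.55, 2.55]. Speed limits (rad/s): [2.57, 2.57, 3.14, 3.14, 3.14, 3.14].

### API

Orientations are given as a rotation vector (axis times angle).
In Python, from workcell import read_state, read_camera, calibration, finish_job gives the robot as it stands.
- The arm moves only by the tool step_arm, never from a script. Its argument "commands" is a list of rows, each an object of numbers: "fingers": the gripper's target within -1 to 1 (shut at 1, half-way at 0, fully open at -1); "dx", "dy", "dz": the shift along the tool's x, y, z in m; "roll": the turn about the tool's z in degrees. In form: [{"fingers": .., "dx": .., "dy": .., "dz": .., "roll": ..}, ...]. A call has 1 to 8 rows; each row is the pose to reach, as a shift and turn from the pose commanded when the call began, along the tool's axes at that moment; what a row does not reach only later rows make up. A row lasts 1/8 s, in which the tool goes at most 62.5 mm and 10.7 degrees, less where a joint would pass 70% of its speed; a pose out of reach is approached as far as the arm can. A call with a gripper value outside its range is refused whole. The fingers move at their own pace and stop on an object; "squeeze" is the grip in N (left out, the last holds). Time passes only in rows, so rows that repeat a pose let the fingers close. It gives the time, the measured TCP pose, the force, the opening and the grip force at its end, in the units of the state.
- read_state(): the state, without advancing time (a new reading comes with each control period).
- read_camera(name): name is "side" or "top" or "wrist"; returns (picture, depth): 384x512x3 uint8, blue, green, red; 384x512 float32, m along the optical axis (not along the pixel's ray), 0 where there is no reading.
- calibration(name): a dict with "intrinsics" (3x3 intrinsics, pixels), "world_to_cam" (4x4, takes a point from world to camera coordinates). Camera axes: x right, y up, looking along -z (the intrinsics and any distortion apply to the point x, -y, -z); pixel columns grow to the right and rows downward; lengths in m; the calibration is good to about 2 mm. A picture is of the moment at which its call begins: read the wrist's pose just before it. calibration takes no time and is no camera call; for the wrist camera it gives the pose at the moment of the call.
- finish_job(): hands the job in; it is judged then, once.
The state is a dict: "time": time; "q": joint angles; "joint_vel": joint speeds; "joint_torque": joint torques, N m; "tool_pos": TCP position; "tcp_rot": TCP orientation; "wrist_force": force on the tool from outside, world axes, zero at the start; "torque": the same for the moment, N m; "width": opening from 0.0 (shut) to 1.0 (fully open); "grip_force": force on a finger pad.
Only numpy, scipy, OpenCV 4.12 (cv2) and the standard library are available. Lean on these libraries where they do the work, as an engineer would, in place of code of your own. Each camera call takes 0.05 s, during which the arm holds its last target. There are 200 camera calls.

## Working session

There is one attempt and no reset: what is moved stays moved. The work goes in short steps, Python scripts to look and compute and a tool call to move; the robot and the scene stay as the last step left them, time stands still between calls to the robot, and variables do not carry over. Pictures are saved under pics/ and viewed, at most 14 in all, crops included, and the job is handed in when it is done.

Besides the shell and the picture viewer there is one more tool, called after "Emit:" as a command line: name --argument value ..., lists and objects as JSON in quotes. step_arm: Moves the arm, as the interface text tells. Its arguments: {"type":"object","properties":{"commands":{"type":"array","items":{"type":"object","properties":{"fingers":{"type":"number"},"dx":{"type":"number"},"dy":{"type":"number"},"dz":{"type":"number"},"roll":{"type":"number"}}}},"squeeze":{"type":"number"}},"required":["commands"]}

```bash
mkdir -p pics
cat > h.py <<'E'
import numpy as np, cv2
from scipy.spatial.transform import Rotation as R
from workcell import read_state, read_camera, calibration, finish_job
def shot(n,f=None):
    c=calibration(n); p,d=read_camera(n)
    if f: cv2.imwrite('pics/%s.png'%f,p)
    np.savez('last_%s.npz'%n,p=p,d=d,K=c['intrinsics'],W=c['world_to_cam'])
    return p,d,c
def load(n):
    z=np.load('last_%s.npz'%n); return z['p'],z['d'],z['K'],z['W']
def cloud(n):
    p,d,K,W=load(n); v,u=np.mgrid[:d.shape[0],:d.shape[1]]
    X=np.stack([(u-K[0,2])/K[0,0]*d,-(v-K[1,2])/K[1,1]*d,-d,np.ones_like(d)],-1)
    return p,(X@np.linalg.inv(W).T)[...,:3]
def proj(n,P):
    p,d,K,W=load(n); c=W@np.append(P,1); x=K@np.array([c[0],-c[1],-c[2]]); return x[:2]/x[2]
E
python3 - <<'E'
from h import *
s=read_state(); print(s)
for n in('top','side','wrist'):
    p,d,c=shot(n,n+'0'); print(n,c['intrinsics'],np.linalg.inv(c['world_to_cam'])[:3].round(3),c.keys())
a=cv2.imread('pics/top0.png');cv2.imwrite('pics/t0.png',cv2.resize(a,(800,600)))
E
```

```text
{'time': 0.0, 'q': array([ 1.18811061e+00,  2.64770341e-01,  1.60539977e+00,  2.62206489e-05,
        1.27370651e+00, -3.68686393e-02]), 'joint_vel': array([ 0.00120568,  0.00159727, -0.00163854, -0.00015192,  0.00014034,
        0.00072864]), 'joint_torque': array([ 3.31015026e-04, -5.15122283e+01, -3.67320013e+01,  2.33948167e-04,
        1.30187921e-02, -1.53498871e-05]), 'tool_pos': array([0.22849638, 0.63435571, 0.22993654]), 'tcp_rot': array([-0.54043103, -3.0942502 ,  0.00350025]), 'wrist_force': array([ 0.70295275, -0.06896626,  0.16798473]), 'torque': array([-0.0059888 , -0.01865585, -0.000172  ]), 'grip_force': 0.0, 'width': 0.9984955684717034}
top [[355.6381597    0.         255.98482277]
 [  0.         355.6381597  183.91001425]
 [  0.           0.           1.        ]] [[ 0.023  0.994 -0.104  0.421]
 [-1.     0.025  0.017 -0.037]
 [ 0.02   0.104  0.994  1.055]] dict_keys(['intrinsics', 'world_to_cam'])
side [[389.38940331   0.         254.22799337]
 [  0.         389.38940331 194.76673667]
 [  0.           0.           1.        ]] [[ 0.804  0.426 -0.414  0.077]
 [-0.594  0.554 -0.583 -0.669]
 [-0.019  0.715  0.699  0.826]] dict_keys(['intrinsics', 'world_to_cam'])
wrist [[294.57407244   0.         254.19017176]
 [  0.         294.57407244 194.7395013 ]
 [  0.           0.           1.        ]] [[ 0.339 -0.897 -0.283  0.156]
 [ 0.941  0.323  0.103  0.662]
 [-0.001 -0.301  0.954  0.373]] dict_keys(['intrinsics', 'world_to_cam'])
```

View pics/t0.png

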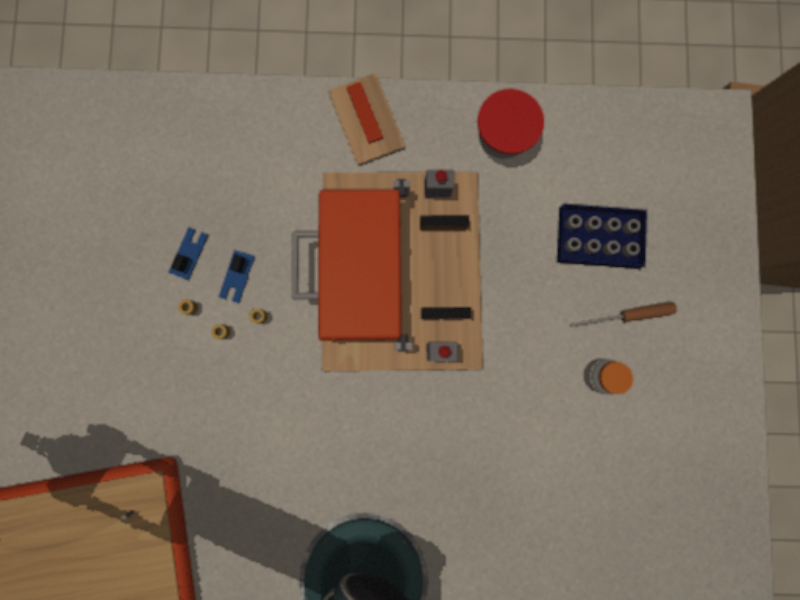

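View pics/side0.png

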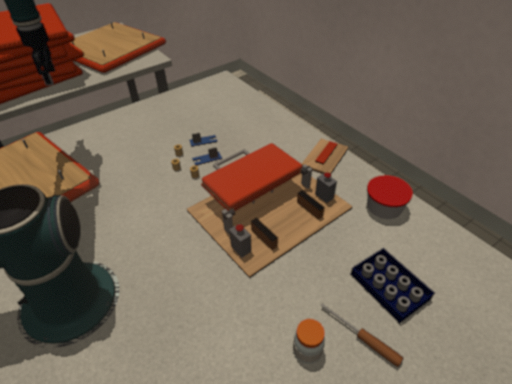

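The top view shows three sleeves at (188,307), (220,331) and (258,316), and two straps at (188,253) with its slot up and (237,276) with its slot down. The bar is at (297,265) and the pin heads are at (441,177) and (445,352), all in 800x600 pixels.

```bash
cat >> h.py <<'E'
def ray(n,u,v,z):
    p,d,K,W=load(n); C=np.linalg.inv(W); r=C[:3,:3]@np.array([(u-K[0,2])/K[0,0],-(v-K[1,2])/K[1,1],-1]); o=C[:3,3]; return o+r*(z-o[2])/r[2]
E
python3 - <<'E'
from h import *
p,X=cloud('top'); k=.64
d=load('top')[1]
for nm,u,v,z in [('pinF',441,177,.1),('pinN',445,352,.1),('s1',188,307,.032),('s2',220,331,.032),('s3',258,316,.032),('tabA',181,264,.035),('tabB',239,264,.035),('slotA',200,235,.005),('slotB',232,296,.005),('bar',297,265,.075),('padNL',319,339,.1),('padFL',320,190,.1),('padNR',401,340,.1),('padFR',401,190,.1)]:
    q=ray('top',u*k,v*k,z); r=X[int(v*k),int(u*k)]; print(nm,q.round(3),'depth',r.round(3))
hsv=cv2.cvtColor(p,cv2.COLOR_BGR2HSV)
m=(cv2.inRange(hsv,(95,120,40),(125,255,255))>0)
m[:, 170:]=0
n,l,st,c=cv2.connectedComponentsWithStats(m.astype(np.uint8))
for i in range(1,n):
    if st[i,4]>20:
        print(st[i],c[i]/k)
E
```

```text
pinF [ 0.718 -0.121  0.1  ] depth [ 0.718 -0.121  0.102]
pinN [ 0.411 -0.133  0.1  ] depth [ 0.412 -0.131  0.101]
s1 [0.482 0.332 0.032] depth [0.485 0.344 0.002]
s2 [0.439 0.272 0.032] depth [0.442 0.283 0.001]
s3 [0.468 0.204 0.032] depth [0.47  0.212 0.002]
tabA [0.56  0.349 0.035] depth [0.563 0.351 0.037]
tabB [0.563 0.243 0.035] depth [0.566 0.246 0.034]
slotA [0.621 0.328 0.005] depth [0.622 0.327 0.007]
slotB [0.506 0.261 0.005] depth [ 0.508  0.264 -0.   ]
bar [0.558 0.13  0.075] depth [0.559 0.129 0.078]
padNL [0.428 0.083 0.1  ] depth [0.431 0.086 0.076]
padFL [0.689 0.091 0.1  ] depth [ 0.719  0.107 -0.001]
padNR [ 0.43  -0.057  0.1  ] depth [ 0.432 -0.056  0.084]
padFR [ 0.693 -0.051  0.1  ] depth [ 0.698 -0.05   0.087]
[109 146  24  33 268] [189.19659515 252.65858209]
[141 161  21  32 269] [236.40799257 277.25371747]
```

Emit:
step_arm --commands '[{"fingers":-0.4,"dx":-0.479,"dy":-0.362,"dz":0.0,"roll":-21.8},{"fingers":-0.4,"dx":-0.479,"dy":-0.362,"dz":0.0,"roll":-21.8},{"fingers":-0.4,"dx":-0.479,"dy":-0.362,"dz":0.0,"roll":-21.8},{"fingers":-0.4,"dx":-0.479,"dy":-0.362,"dz":0.0,"roll":-21.8},{"fingers":-0.4,"dx":-0.479,"dy":-0.362,"dz":0.0,"roll":-21.8},{"fingers":-0.4,"dx":-0.479,"dy":-0.362,"dz":0.0,"roll":-21.8},{"fingers":-0.4,"dx":-0.479,"dy":-0.362,"dz":0.0,"roll":-21.8},{"fingers":-0.4,"dx":-0.479,"dy":-0.362,"dz":0.0,"roll":-21.8}]' --squeeze 40

```text
time: 1.15
tool_pos: [0.5024, 0.2146, 0.2312]
tcp_rot: [-0.055, 3.141, 0.0]
wrist_force: [0.9, 0.7, 0.1]
width: 0.703
grip_force: 0.0
```

```bash
cat >> h.py <<'E'
def to(x,y,z,yaw):  # yaw(deg): world direction of tool -x; TCP goal
    s=read_state(); M=R.from_rotvec(s['tcp_rot']).as_matrix()
    d=M.T@(np.array([x,y,z])-s['tool_pos']); cur=np.degrees(np.arctan2(-M[1,0],-M[0,0]))
    r=(cur-yaw+180)%360-180
    print('d',d.round(4),'roll',round(r,1),'q6',round(s['q'][5],2),'width',round(s['width'],3))
E
python3 - <<'E'
from h import *
p,d,c=shot('wrist','w1')
to(.557,.131,.2,2)
s=read_state();print(s['q'].round(2), np.linalg.inv(c['world_to_cam'])[:3].round(3))
for P in [(.557,.131,.075),(.608,.131,.075)]: print(proj('wrist',P))
E
```

```text
d [-0.0482 -0.0785  0.0319] roll -0.2 q6 -1.25 width 0.695
[ 0.35  0.02  1.88 -0.01  1.24 -1.25] [[-0.034 -0.953 -0.301  0.426]
 [ 0.999 -0.033 -0.011  0.213]
 [ 0.001 -0.302  0.953  0.375]]
[175.70977342 224.02831936]
[177.7384806  264.84861549]
```

View pics/w1.png

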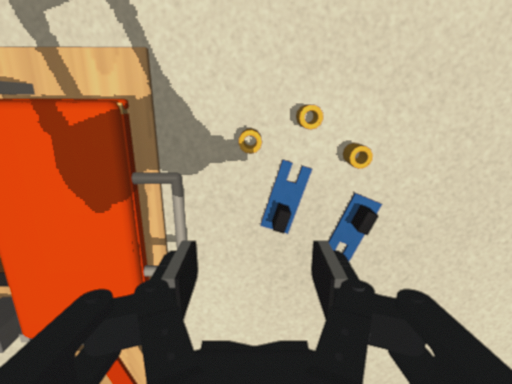

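The bar runs down column ~180, from row 178 at its near arm. The sleeves are at (310,117), (250,141) and (357,156). The tabs are at (283,215) and (366,217), with strap B's slot at (295,172).

Run:
```python
from h import *
p,X=cloud('wrist')
for v in (195,215,230):
    row=X[v,165:200]; i=[j for j in range(35) if .06<row[j,2]<.1 and j>3]
    print(v,[ (165+j,row[j].round(3).tolist()) for j in i if 170<165+j<192])
print('arm',[X[v,165].round(3).tolist() for v in range(172,186,2)])
for u,v,z in [(310,117,.032),(250,141,.032),(357,156,.032),(283,215,.035),(366,217,.035),(295,172,.005)]: print(ray('wrist',u,v,z).round(3),X[v,u].round(3))
```

```text
195 [(172, [0.522, 0.13, 0.078]), (173, [0.522, 0.131, 0.081]), (174, [0.521, 0.133, 0.082]), (175, [0.521, 0.134, 0.082]), (176, [0.521, 0.135, 0.082]), (177, [0.521, 0.136, 0.081]), (178, [0.521, 0.137, 0.081]), (179, [0.522, 0.137, 0.08]), (180, [0.521, 0.139, 0.081]), (181, [0.522, 0.139, 0.08]), (182, [0.522, 0.14, 0.078]), (183, [0.523, 0.141, 0.076])]
215 [(174, [0.544, 0.131, 0.08]), (175, [0.544, 0.132, 0.081]), (176, [0.544, 0.133, 0.081]), (177, [0.543, 0.135, 0.082]), (178, [0.544, 0.136, 0.081]), (179, [0.544, 0.137, 0.081]), (180, [0.543, 0.138, 0.083]), (181, [0.544, 0.139, 0.081]), (182, [0.544, 0.14, 0.081]), (183, [0.544, 0.14, 0.079]), (184, [0.545, 0.141, 0.078]), (185, [0.546, 0.141, 0.074])]
230 [(175, [0.563, 0.131, 0.078]), (176, [0.562, 0.133, 0.081]), (177, [0.56, 0.134, 0.083]), (178, [0.561, 0.135, 0.082]), (179, [0.561, 0.136, 0.083]), (180, [0.561, 0.137, 0.082]), (181, [0.561, 0.138, 0.082]), (182, [0.561, 0.139, 0.081]), (183, [0.562, 0.14, 0.079]), (184, [0.561, 0.141, 0.08]), (185, [0.563, 0.142, 0.077]), (186, [0.564, 0.142, 0.075])]
arm [[0.499, 0.122, 0.075], [0.5, 0.124, 0.079], [0.501, 0.124, 0.081], [0.503, 0.124, 0.082], [0.505, 0.124, 0.081], [0.508, 0.124, 0.081], [0.533, 0.099, 0.001]]
[0.44  0.276 0.032] [ 0.441  0.282 -0.   ]
[0.469 0.21  0.032] [0.473 0.209 0.001]
[0.482 0.335 0.032] [ 0.487  0.347 -0.   ]
[0.558 0.253 0.035] [0.557 0.253 0.037]
[0.557 0.356 0.035] [0.557 0.356 0.035]
[0.51  0.268 0.005] [0.511 0.269 0.002]
```

Emit:
step_arm --commands '[{"fingers":0.1,"dx":-0.048,"dy":-0.08,"dz":0.05,"roll":-0.2},{"fingers":0.1,"dx":-0.048,"dy":-0.08,"dz":0.08,"roll":-0.2},{"fingers":0.1,"dx":-0.048,"dy":-0.08,"dz":0.11,"roll":-0.2},{"fingers":0.1,"dx":-0.048,"dy":-0.08,"dz":0.11,"roll":-0.2},{"fingers":0.1,"dx":-0.048,"dy":-0.08,"dz":0.11,"roll":-0.2}]'

```text
time: 1.82
tool_pos: [0.553, 0.1388, 0.1224]
tcp_rot: [-0.061, 3.14, 0.0]
wrist_force: [-0.8, 0.2, 0.7]
width: 0.452
grip_force: 0.0
```

Run:
```python
from h import *
p,d,c=shot('wrist','w2')
to(.555,.133,.056,2)
p,X=cloud('wrist')
for v in (205,225,245,265):
    row=X[v]; ok=(abs(row[:,2]-.079)<.006)&(abs(row[:,1]-.133)<.015)
    print(v,np.where(ok)[0][[0,-1]] if ok.any() else 0,row[ok].mean(0).round(4))
print(proj('wrist',(.555,.133,.075)))
```

```text
d [-0.001  -0.0061  0.0672] roll 0.2 q6 -1.41 width 0.448
205 [240 257] [0.5422 0.1355 0.0804]
225 [240 257] [0.5567 0.1359 0.0803]
245 [241 256] [0.5715 0.1364 0.0809]
265 [241 256] [0.5875 0.1369 0.0807]
[244.50552934 219.56562276]
```

View pics/w2.png

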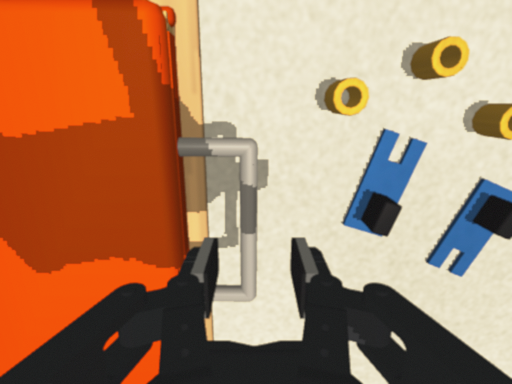

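The bar is at column 249, between rows 147 and 292, so its middle is at about (0.553, 0.136). I go down and grip it.

Emit:
step_arm --commands '[{"fingers":0.15,"dx":0.0,"dy":-0.003,"dz":0.04,"roll":0},{"fingers":0.15,"dx":0.0,"dy":-0.003,"dz":0.066,"roll":0},{"fingers":0.15,"dx":0.0,"dy":-0.003,"dz":0.066,"roll":0},{"fingers":1,"dx":0.0,"dy":-0.003,"dz":0.066,"roll":0},{"fingers":1,"dx":0.0,"dy":-0.003,"dz":0.066,"roll":0},{"fingers":1,"dx":0.0,"dy":-0.003,"dz":0.066,"roll":0},{"fingers":1,"dx":0.0,"dy":-0.003,"dz":0.066,"roll":0},{"fingers":1,"dx":0.0,"dy":-0.003,"dz":0.066,"roll":0}]' --squeeze 40

```text
time: 2.88
tool_pos: [0.5537, 0.1347, 0.0571]
tcp_rot: [-0.06, 3.139, -0.001]
wrist_force: [-1.3, -5.3, 6.1]
width: 0.127
grip_force: 39.2
```

Emit:
step_arm --commands '[{"fingers":1,"dy":-0.0016,"dz":-0.0248},{"fingers":1,"dy":-0.0065,"dz":-0.0492},{"fingers":1,"dy":-0.0145,"dz":-0.0727},{"fingers":1,"dy":-0.0255,"dz":-0.095},{"fingers":1,"dy":-0.0393,"dz":-0.1157},{"fingers":1,"dy":-0.0557,"dz":-0.1344},{"fingers":1,"dy":-0.0743,"dz":-0.1507},{"fingers":1,"dy":-0.095,"dz":-0.1645}]'

```text
invalid input
```

Emit:
step_arm --commands '[{"fingers":1,"dx":0,"dy":-0.0016,"dz":-0.0248,"roll":0},{"fingers":1,"dx":0,"dy":-0.0065,"dz":-0.0492,"roll":0},{"fingers":1,"dx":0,"dy":-0.0145,"dz":-0.0727,"roll":0},{"fingers":1,"dx":0,"dy":-0.0255,"dz":-0.095,"roll":0},{"fingers":1,"dx":0,"dy":-0.0393,"dz":-0.1157,"roll":0},{"fingers":1,"dx":0,"dy":-0.0557,"dz":-0.1344,"roll":0},{"fingers":1,"dx":0,"dy":-0.0743,"dz":-0.1507,"roll":0},{"fingers":1,"dx":0,"dy":-0.095,"dz":-0.1645,"roll":0}]'

```text
time: 3.88
tool_pos: [0.5568, 0.0452, 0.2238]
tcp_rot: [-0.06, 3.138, 0.016]
wrist_force: [-4.8, 12.0, 10.5]
width: 0.122
grip_force: 38.9
```

Emit:
step_arm --commands '[{"fingers":1,"dx":0,"dy":-0.0223,"dz":-0.011,"roll":0},{"fingers":1,"dx":0,"dy":-0.0458,"dz":-0.019,"roll":0},{"fingers":1,"dx":0,"dy":-0.0702,"dz":-0.0238,"roll":0},{"fingers":1,"dx":0,"dy":-0.095,"dz":-0.0255,"roll":0},{"fingers":1,"dx":0,"dy":-0.1198,"dz":-0.0238,"roll":0},{"fingers":1,"dx":0,"dy":-0.1442,"dz":-0.019,"roll":0},{"fingers":1,"dx":0,"dy":-0.1677,"dz":-0.011,"roll":0},{"fingers":1,"dx":0,"dy":-0.19,"dz":0,"roll":0}]'

```text
time: 4.88
tool_pos: [0.5633, -0.1503, 0.2212]
tcp_rot: [-0.059, 3.14, -0.0]
wrist_force: [-3.6, 1.2, 2.6]
width: 0.123
grip_force: 45.5
```

Emit:
step_arm --commands '[{"fingers":1,"dx":0,"dy":-0.014,"dz":0.0089,"roll":0},{"fingers":1,"dx":0,"dy":-0.0271,"dz":0.019,"roll":0},{"fingers":1,"dx":0,"dy":-0.0393,"dz":0.0302,"roll":0},{"fingers":1,"dx":0,"dy":-0.0505,"dz":0.0424,"roll":0},{"fingers":1,"dx":0,"dy":-0.0606,"dz":0.0556,"roll":0},{"fingers":1,"dx":0,"dy":-0.0695,"dz":0.0695,"roll":0},{"fingers":1,"dx":0,"dy":-0.0772,"dz":0.0842,"roll":0},{"fingers":1,"dx":0,"dy":-0.0835,"dz":0.0996,"roll":0}]'

```text
time: 5.88
tool_pos: [0.5661, -0.2334, 0.1186]
tcp_rot: [0.06, -3.14, -0.001]
wrist_force: [-3.5, -2.8, 0.1]
width: 0.125
grip_force: 49.5
```

Emit:
step_arm --commands '[{"fingers":1,"dx":0,"dy":-0.0041,"dz":0.0126,"roll":0},{"fingers":1,"dx":0,"dy":-0.0073,"dz":0.0255,"roll":0},{"fingers":1,"dx":0,"dy":-0.0096,"dz":0.0385,"roll":0},{"fingers":1,"dx":0,"dy":-0.0107,"dz":0.0484,"roll":0},{"fingers":1,"dx":0,"dy":-0.0113,"dz":0.0583,"roll":0},{"fingers":1,"dx":0,"dy":-0.0115,"dz":0.064,"roll":0},{"fingers":1,"dx":0,"dy":-0.0115,"dz":0.066,"roll":0},{"fingers":1,"dx":0,"dy":-0.0115,"dz":0.066,"roll":0}]'

```text
time: 6.88
tool_pos: [0.5664, -0.2451, 0.0526]
tcp_rot: [0.06, -3.14, 0.001]
wrist_force: [-3.7, -5.9, -2.7]
width: 0.122
grip_force: 51.5
```

Emit:
step_arm --commands '[{"fingers":0.15,"dx":0,"dy":0,"dz":0,"roll":0},{"fingers":0.15,"dx":0,"dy":0,"dz":0,"roll":0},{"fingers":0.15,"dx":0,"dy":0,"dz":-0.03,"roll":0},{"fingers":0.15,"dx":0,"dy":0,"dz":-0.09,"roll":0},{"fingers":0.15,"dx":0,"dy":0.06,"dz":-0.15,"roll":0},{"fingers":0,"dx":0,"dy":0.12,"dz":-0.2,"roll":0},{"fingers":0,"dx":0,"dy":0.12,"dz":-0.2,"roll":0},{"fingers":0,"dx":0,"dy":0.12,"dz":-0.2,"roll":0}]'

```text
time: 7.88
tool_pos: [0.5646, -0.1227, 0.2577]
tcp_rot: [-0.065, 3.134, -0.002]
wrist_force: [-0.3, -0.5, -0.9]
width: 0.496
grip_force: 0.0
```

Run:
```python
from h import *
s=read_state();print(s['tool_pos'],s['time'],s['wrist_force'])
p,d,c=shot('wrist','w3'); t,_,_=shot('top','t3')
cv2.imwrite('pics/c3.png',np.hstack([p,cv2.resize(t[80:272,90:346],(512,384))])[:, :][:, :1024:1] if 0 else np.vstack([p[:300],cv2.resize(t[90:240,90:346],(512,300))]))
```

```text
[ 0.56464267 -0.1227417   0.25770953] 7.875 [-0.27257677 -0.50649298 -0.87297679]
```

View pics/c3.png

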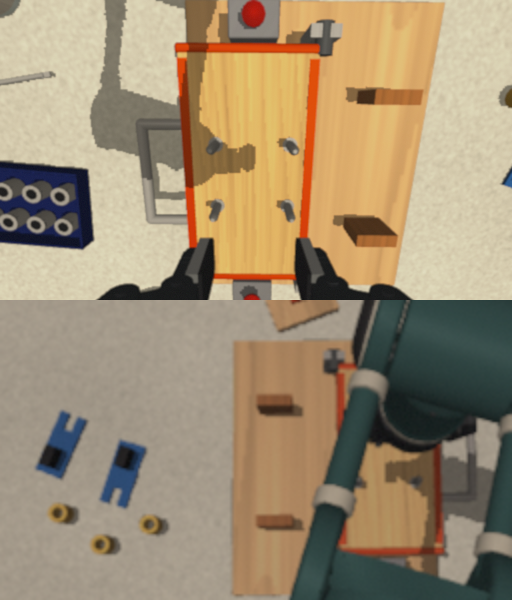

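The pad is over and flat. The pin heads are at (253,13) near and (248,294) far in the wrist picture. The straps and sleeves have not moved.

Run:
```python
from h import *
p,X=cloud('wrist')
hsv=cv2.cvtColor(p,cv2.COLOR_BGR2HSV)
for (u0,u1,v0,v1) in [(235,270,0,30),(230,268,280,312)]:
    m=cv2.inRange(hsv,(0,170,90),(4,255,255))|cv2.inRange(hsv,(176,170,90),(180,255,255)); mm=np.zeros_like(m); mm[v0:v1,u0:u1]=m[v0:v1,u0:u1]
    v,u=np.nonzero(mm); print(u.min(),u.max(),v.min(),v.max(),len(u), X[v,u][:,:3].mean(0).round(4), ray('wrist',(u.min()+u.max())/2,(v.min()+v.max())/2,.1).round(4), np.median(X[v,u][:,2]))
P=X[100:220,200:300]; print('pad z',np.median(P[...,2]), X[60,250],X[250,250],X[150,300],X[150,190])
# straps
t=load('top')[0]; cv2.imwrite('pics/x.png',t)
A=np.array([.5605,-.0555]);y=.034;c,s=np.cos(y),np.sin(y)
for n,a,b,z in [('near',-.155,-.07,.101),('far',.155,-.07,.101),('s1',-.035,-.03,.125),('s2',-.035,-.11,.125),('s3',.035,-.03,.125),('s4',.035,-.11,.125)]:
    print(n,proj('wrist',(A[0]+c*a-s*b,A[1]+s*a+c*b,z)).round(1))
```

```text
242 264 0 26 466 [ 0.4144 -0.1293  0.1022] [ 0.4136 -0.1293  0.1   ] 0.10043761667295112
244 259 294 308 180 [ 0.7194 -0.1192  0.1004] [ 0.7198 -0.1189  0.1   ] 0.10071761799620932
pad z 0.08181160149205019 [ 0.44991846 -0.13093738  0.0811109 ] [ 0.66075324 -0.12313717  0.08134578] [ 0.53696892 -0.07352209  0.08212123] [ 0.54169189 -0.19229223  0.08336627]
near [251.7   5.4]
far [250.5 300.1]
s1 [293.7 145.8]
s2 [207.9 145.1]
s3 [290.3 215.5]
s4 [210.8 215. ]
```

Emit:
step_arm --commands '[{"fingers":0,"dx":-0.032,"dy":0.422,"dz":0.03,"roll":0},{"fingers":0,"dx":-0.032,"dy":0.422,"dz":0.03,"roll":0},{"fingers":0,"dx":-0.032,"dy":0.422,"dz":0.03,"roll":0},{"fingers":0,"dx":-0.032,"dy":0.422,"dz":0.03,"roll":0},{"fingers":0,"dx":-0.032,"dy":0.422,"dz":0.03,"roll":0},{"fingers":0,"dx":-0.032,"dy":0.422,"dz":0.03,"roll":0},{"fingers":0,"dx":-0.032,"dy":0.422,"dz":0.03,"roll":0},{"fingers":0,"dx":-0.032,"dy":0.422,"dz":0.03,"roll":0}]'

```text
time: 8.98
tool_pos: [0.5776, 0.3002, 0.2208]
tcp_rot: [0.065, -3.137, 0.002]
wrist_force: [-0.7, -0.4, -0.3]
width: 0.501
grip_force: 0.0
```

Emit:
step_arm --commands '[{"fingers":0,"dx":0,"dy":0,"dz":0,"roll":0},{"fingers":0,"dx":0,"dy":0,"dz":0,"roll":0}]'

```text
time: 9.22
tool_pos: [0.5786, 0.2963, 0.2235]
tcp_rot: [0.057, -3.14, 0.001]
wrist_force: [-0.5, -0.4, 0.2]
width: 0.5
grip_force: 0.0
```

```bash
cat >> h.py <<'E'
def straps(n):
    p,X=cloud(n); hsv=cv2.cvtColor(p,cv2.COLOR_BGR2HSV)
    m=cv2.inRange(hsv,(95,120,50),(125,255,255)); q,l,st,c=cv2.connectedComponentsWithStats(m)
    for i in range(1,q):
        if st[i,4]<300: continue
        v,u=np.nonzero(l==i); P=np.array([ray(n,a,b,.005)[:2] for a,b in zip(u,v)])
        r=cv2.minAreaRect((P*1000).astype(np.float32)); 
        v0,u0,v1,u1=v.min(),u.min(),v.max(),u.max()
        sub=X[v0:v1+1,u0:u1+1].reshape(-1,3); T=sub[(sub[:,2]>.031)&(sub[:,2]<.042)]
        print('plate',np.round(r[0],1),np.round(r[1],1),round(r[2],1),'tab',T.mean(0).round(4),len(T),'px',c[i].round())
def sleeves(n):
    p,X=cloud(n); hsv=cv2.cvtColor(p,cv2.COLOR_BGR2HSV)
    m=cv2.inRange(hsv,(18,150,110),(32,255,255)); q,l,st,c=cv2.connectedComponentsWithStats(m)
    for i in range(1,q):
        if st[i,4]<60: continue
        v,u=np.nonzero(l==i); Q=X[v,u]; T=Q[Q[:,2]>Q[:,2].max()-.006]
        r=cv2.minEnclosingCircle((T[:,:2]*1000).astype(np.float32))
        print('sleeve',np.round(r[0],1),round(r[1],1),'z',np.median(T[:,2]).round(3),'px',c[i].round())
E
python3 - <<'E'
from h import *
s=read_state();print(s['tool_pos'])
shot('wrist','w4');straps('wrist');sleeves('wrist')
E
```

```text
[0.57861848 0.29633816 0.2234549 ]
plate [545.  257.9] [38.2 92.8] 75.1 tab [0.5658 0.2527 0.0355] 363 px [224. 135.]
plate [586.2 350.9] [38.6 92.6] 69.4 tab [0.5643 0.3591 0.0354] 377 px [296. 172.]
sleeve [502.  294.5] 0.0 z 0.367 px [240.  38.]
sleeve [502.  294.5] 0.0 z 0.367 px [175.  67.]
sleeve [502.  294.5] 0.0 z 0.367 px [297.  85.]
```

View pics/w4.png

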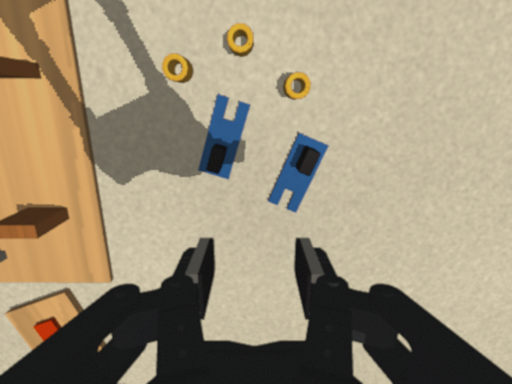

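Both straps are flat, at (224,135) for B and (296,172) for A. I grasp A first.

Run:
```python
from h import *
to(.5648,.3588,.010,-20.5)
```

```text
d [0.0116 0.0629 0.2138] roll 22.6 q6 -1.17 width 0.503
```

Emit:
step_arm --commands '[{"fingers":0,"dx":0.0116,"dy":0.063,"dz":0.05,"roll":11},{"fingers":0,"dx":0.0116,"dy":0.063,"dz":0.1,"roll":22.6},{"fingers":0,"dx":0.0116,"dy":0.063,"dz":0.15,"roll":22.6},{"fingers":0,"dx":0.0116,"dy":0.063,"dz":0.15,"roll":22.6},{"fingers":0,"dx":0.0116,"dy":0.063,"dz":0.19,"roll":22.6},{"fingers":0,"dx":0.0116,"dy":0.063,"dz":0.21,"roll":22.6},{"fingers":0,"dx":0.0116,"dy":0.063,"dz":0.212,"roll":22.6},{"fingers":0,"dx":0.0116,"dy":0.063,"dz":0.212,"roll":22.6}]'

```text
time: 10.28
tool_pos: [0.5656, 0.3612, 0.014]
tcp_rot: [0.557, 3.09, 0.002]
wrist_force: [0.2, 1.3, 1.3]
width: 0.5
grip_force: 0.0
```

Emit:
step_arm --commands '[{"fingers":1,"dx":0,"dy":0,"dz":0,"roll":0},{"fingers":1,"dx":0,"dy":0,"dz":0,"roll":0},{"fingers":1,"dx":0,"dy":0,"dz":0,"roll":0},{"fingers":1,"dx":0,"dy":0,"dz":0,"roll":0},{"fingers":1,"dx":0,"dy":0,"dz":0,"roll":0}]' --squeeze 50

```text
time: 10.9
tool_pos: [0.5656, 0.3615, 0.0141]
tcp_rot: [0.556, 3.09, 0.003]
wrist_force: [-0.9, -0.7, 6.5]
width: 0.173
grip_force: 50.6
```

Emit:
step_arm --commands '[{"fingers":1,"dx":0,"dy":0,"dz":-0.05,"roll":0},{"fingers":1,"dx":0,"dy":0,"dz":-0.1,"roll":-5},{"fingers":1,"dx":0,"dy":0,"dz":-0.15,"roll":-13},{"fingers":1,"dx":0,"dy":0,"dz":-0.19,"roll":-22.5},{"fingers":1,"dx":0,"dy":0,"dz":-0.19,"roll":-22.5},{"fingers":1,"dx":0,"dy":0,"dz":-0.19,"roll":-22.5}]'

```text
time: 11.65
tool_pos: [0.5635, 0.3604, 0.2007]
tcp_rot: [0.055, -3.139, 0.002]
wrist_force: [-0.6, -0.6, -2.6]
width: 0.176
grip_force: 49.6
```

Run:
```python
from h import *
to(.6255,-.1222,.2,2)
s=read_state();print(s['tool_pos'],s['grip_force'])
shot('wrist','w5');p,X=cloud('wrist');print(p.shape)
```

```text
d [-0.0451 -0.4844  0.0011] roll -0.0 q6 -1.07 width 0.176
[0.56348135 0.3603656  0.20067748] 49.60229516029358
(384, 512, 3)
```

View pics/w5.png

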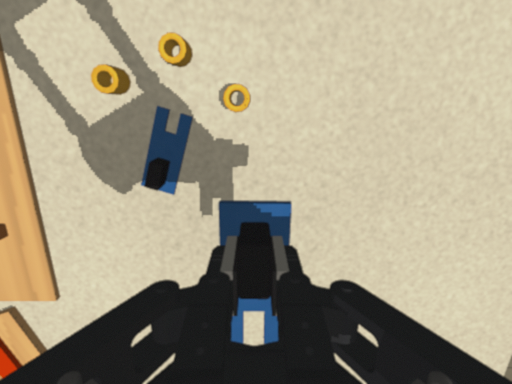

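Strap A is held square and level, with its rear edge at row 202. Move over the pad.

Emit:
step_arm --commands '[{"fingers":1,"dx":-0.045,"dy":-0.484,"dz":0,"roll":0},{"fingers":1,"dx":-0.045,"dy":-0.484,"dz":0,"roll":0},{"fingers":1,"dx":-0.045,"dy":-0.484,"dz":0,"roll":0},{"fingers":1,"dx":-0.045,"dy":-0.484,"dz":0,"roll":0},{"fingers":1,"dx":-0.045,"dy":-0.484,"dz":0,"roll":0},{"fingers":1,"dx":-0.045,"dy":-0.484,"dz":0,"roll":0},{"fingers":1,"dx":-0.045,"dy":-0.484,"dz":0,"roll":0},{"fingers":1,"dx":-0.045,"dy":-0.484,"dz":0,"roll":0}]'

```text
time: 12.7
tool_pos: [0.6254, -0.1235, 0.199]
tcp_rot: [0.054, -3.136, -0.002]
wrist_force: [0.5, 0.0, -2.6]
width: 0.175
grip_force: 49.6
```

Run:
```python
from h import *
s=read_state(); print(s['tool_pos'])
print('rear',ray('wrist',255,202,.192)) # old pic: tool at .5635,.3604
to(.6255,-.1222,.12,1.95)
shot('wrist','w6')
p,X=cloud('wrist')
A=np.array([.5638,-.0543]);y=.034;c,q=np.cos(y),np.sin(y)
for n,a,b,z in [('near',-.155,-.07,.101),('far',.155,-.07,.101),('s1',-.035,-.03,.125),('s2',-.035,-.11,.125),('s3',.035,-.03,.125),('s4',.035,-.11,.125)]:
    print(n,proj('wrist',(A[0]+c*a-q*b,A[1]+q*a+c*b,z)).round(1))
```

```text
[ 0.62537015 -0.12351164  0.19900553]
rear [0.53887011 0.36081462 0.192     ]
d [-0.0005  0.0012  0.079 ] roll 0.0 q6 -1.84 width 0.175
near [ 254.5 -121.1]
far [254.5 291.3]
s1 [312.8  75.7]
s2 [196.4  75.7]
s3 [307.3 174.9]
s4 [201.8 175. ]
```

View pics/w6.png

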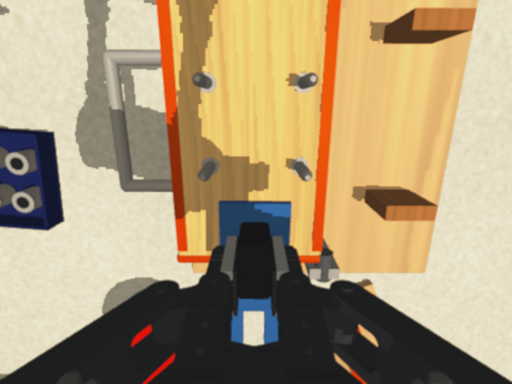

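The stud tips match the predictions within about 2 px. I lower the strap to the slide height, then slide it.

Emit:
step_arm --commands '[{"fingers":1,"dx":-0.0005,"dy":0.001,"dz":0.04,"roll":0},{"fingers":1,"dx":-0.0005,"dy":0.001,"dz":0.079,"roll":0},{"fingers":1,"dx":-0.0005,"dy":0.001,"dz":0.095,"roll":0},{"fingers":1,"dx":-0.0005,"dy":0.001,"dz":0.1005,"roll":0},{"fingers":1,"dx":-0.0005,"dy":0.001,"dz":0.1005,"roll":0},{"fingers":1,"dx":-0.0005,"dy":0.001,"dz":0.1005,"roll":0}]'

```text
time: 13.5
tool_pos: [0.6289, -0.1204, 0.1036]
tcp_rot: [-0.057, 3.138, -0.001]
wrist_force: [-0.1, -0.3, -1.1]
width: 0.173
grip_force: 49.8
```

Run:
```python
from h import *
s=read_state(); print(s['tool_pos'],s['wrist_force'])
to(.6705,-.1207,.098,1.95)
```

```text
[ 0.62888511 -0.12036293  0.10360145] [-0.11114765 -0.28615678 -1.13637901]
d [-0.0416 -0.0019  0.0057] roll 0.1 q6 -1.84 width 0.173
```

Emit:
step_arm --commands '[{"fingers":1,"dx":0,"dy":-0.0015,"dz":0.0055,"roll":0},{"fingers":1,"dx":0,"dy":-0.0015,"dz":0.0055,"roll":0},{"fingers":1,"dx":0,"dy":-0.0015,"dz":0.0055,"roll":0}]'

```text
time: 13.88
tool_pos: [0.6275, -0.1218, 0.0963]
tcp_rot: [-0.057, 3.141, -0.0]
wrist_force: [0.9, -0.5, -1.8]
width: 0.178
grip_force: 49.8
```

Run:
```python
from h import *
s=read_state(); print(s['tool_pos'],s['wrist_force'])
to(.6705,-.1207,.098,1.95)
```

```text
[ 0.62749433 -0.12176268  0.09630273] [ 0.8789833  -0.48780762 -1.77446108]
d [-0.043  -0.0005 -0.0017] roll 0.1 q6 -1.84 width 0.178
```

Emit:
step_arm --commands '[{"fingers":1,"dx":-0.01,"dy":-0.0005,"dz":-0.0015,"roll":0},{"fingers":1,"dx":-0.02,"dy":-0.0005,"dz":-0.0015,"roll":0},{"fingers":1,"dx":-0.03,"dy":-0.0005,"dz":-0.0015,"roll":0},{"fingers":1,"dx":-0.038,"dy":-0.0005,"dz":-0.0015,"roll":0},{"fingers":1,"dx":-0.043,"dy":-0.0005,"dz":-0.0015,"roll":0},{"fingers":1,"dx":-0.043,"dy":-0.0005,"dz":-0.0015,"roll":0},{"fingers":1,"dx":-0.043,"dy":-0.0005,"dz":-0.0015,"roll":0}]'

```text
time: 14.75
tool_pos: [0.6702, -0.1206, 0.0975]
tcp_rot: [0.057, -3.14, -0.0]
wrist_force: [0.1, -0.1, -1.2]
width: 0.175
grip_force: 49.8
```

Run:
```python
from h import *
s=read_state(); print(s['tool_pos'],s['wrist_force'])
to(.6705,-.1207,.095,1.95)
shot('side','s7');p=load('side')[0]
u,v=proj('side',(.7205,-.119,.1)).astype(int);print(u,v)
cv2.imwrite('pics/s7c.png',cv2.resize(p[v-50:v+50,u-65:u+65],None,fx=5,fy=5,interpolation=cv2.INTER_CUBIC))
```

```text
[ 0.67016024 -0.12061398  0.09749702] [ 0.12598425 -0.08810803 -1.17788846]
d [-0.0003 -0.0001  0.0025] roll 0.1 q6 -1.82 width 0.175
327 173
```

View pics/s7c.png

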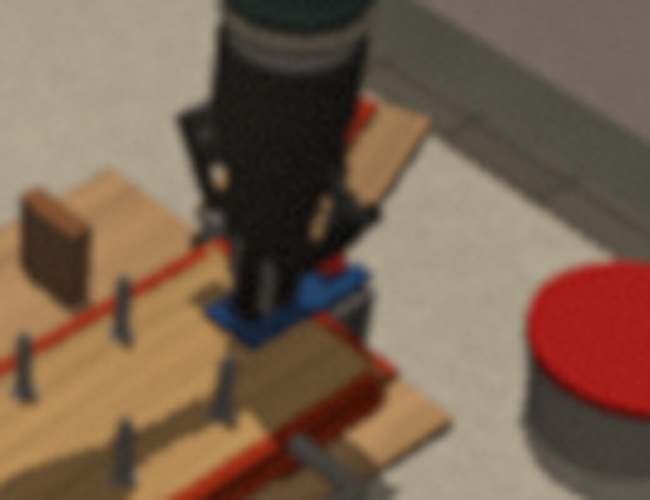

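The strap is around the pin's neck, with the head above it. I nudge it outward to feel the slot end, then lower it.

Emit:
step_arm --commands '[{"fingers":1,"dx":-0.002,"dy":0,"dz":0.001,"roll":0},{"fingers":1,"dx":-0.004,"dy":0,"dz":0.0015,"roll":0},{"fingers":1,"dx":-0.004,"dy":0,"dz":0.0015,"roll":0}]'

```text
time: 15.18
tool_pos: [0.6728, -0.1205, 0.0957]
tcp_rot: [0.057, -3.137, -0.0]
wrist_force: [-4.7, 0.0, 0.1]
width: 0.174
grip_force: 50.1
```

Emit:
step_arm --commands '[{"fingers":1,"dx":0.003,"dy":0,"dz":0.001,"roll":0},{"fingers":1,"dx":0.003,"dy":0,"dz":0.0015,"roll":0},{"fingers":0.2,"dx":0.003,"dy":0,"dz":0.0015,"roll":0},{"fingers":0.2,"dx":0.003,"dy":0,"dz":0.0015,"roll":0},{"fingers":0.2,"dx":0.003,"dy":0,"dz":0.0015,"roll":0},{"fingers":0.2,"dx":0.003,"dy":0,"dz":-0.05,"roll":0},{"fingers":0.2,"dx":0.003,"dy":0,"dz":-0.11,"roll":0},{"fingers":0.2,"dx":0.003,"dy":0,"dz":-0.13,"roll":0}]'

```text
time: 16.18
tool_pos: [0.6743, -0.1212, 0.2321]
tcp_rot: [-0.057, 3.132, -0.003]
wrist_force: [0.2, 0.0, 0.7]
width: 0.398
grip_force: 0.0
```

Run:
```python
from h import *
s=read_state(); print(s['tool_pos'],s['wrist_force'])
to(.59,.27,.22,2)
```

```text
[ 0.67427495 -0.12116749  0.23209599] [0.23516585 0.02798027 0.69303274]
d [0.07   0.394  0.0106] roll 0.1 q6 -1.82 width 0.398
```

Emit:
step_arm --commands '[{"fingers":0,"dx":0.07,"dy":0.394,"dz":0,"roll":0},{"fingers":0,"dx":0.07,"dy":0.394,"dz":0,"roll":0},{"fingers":0,"dx":0.07,"dy":0.394,"dz":0,"roll":0},{"fingers":0,"dx":0.07,"dy":0.394,"dz":0,"roll":0},{"fingers":0,"dx":0.07,"dy":0.394,"dz":0,"roll":0},{"fingers":0,"dx":0.07,"dy":0.394,"dz":0,"roll":0},{"fingers":0,"dx":0.07,"dy":0.394,"dz":0,"roll":0},{"fingers":0,"dx":0.07,"dy":0.394,"dz":0,"roll":0}]'

```text
time: 17.18
tool_pos: [0.586, 0.2726, 0.2252]
tcp_rot: [0.063, -3.14, 0.001]
wrist_force: [0.2, 0.1, -0.3]
width: 0.497
grip_force: 0.0
```

```bash
sed -i "s/T=Q\[Q\[:,2\]>Q\[:,2\].max()-.006\]/T=Q[(Q[:,2]>.026)\&(Q[:,2]<.04)]/; s/        r=cv2.minEnclosingCircle/        if len(T)<10: print('?',c[i]); continue\n        r=cv2.minEnclosingCircle/" h.py
python3 - <<'E'
from h import *
shot('wrist','w8');straps('wrist');sleeves('wrist')
s=read_state(); print(s['tool_pos'],s['wrist_force'])
p,_,_=shot('top','t8'); cv2.imwrite('pics/t8c.png',cv2.resize(p[90:250,90:340],None,fx=3.2,fy=3.2))
print('lag?',R.from_rotvec(s['tcp_rot']).as_matrix()[:,0])
E
```

```text
plate [545.1 257.6] [38.2 92.6] 74.8 tab [0.5659 0.2525 0.0355] 366 px [243. 130.]
sleeve [440.4 277.3] 13.3 z 0.032 px [263.  31.]
sleeve [470.1 210.1] 13.4 z 0.032 px [198.  60.]
sleeve [483.5 339.6] 13.3 z 0.032 px [320.  79.]
[0.58651997 0.27111831 0.22523179] [-0.15006925 -0.64007145  0.16447595]
lag? [-0.99925734 -0.03851542  0.00115688]
```

View pics/t8c.png

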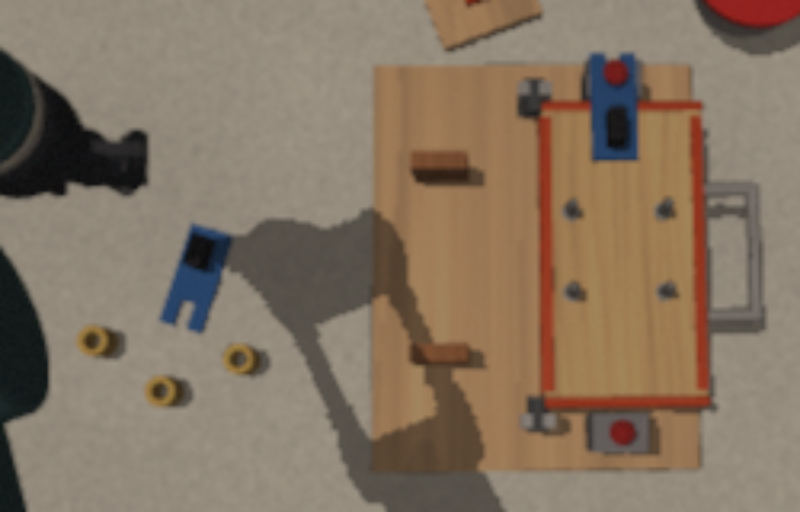

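Strap A sits at pin_far with the head over its slot, and the near pin is free at (622,433). Next is strap B.

Run:
```python
from h import *
to(.5668,.2522,.010,-15)
```

```text
d [ 0.0206 -0.017   0.2155] roll 17.1 q6 -1.21 width 0.502
```

Emit:
step_arm --commands '[{"fingers":0,"dx":0.0206,"dy":-0.017,"dz":0.05,"roll":9},{"fingers":0,"dx":0.0206,"dy":-0.017,"dz":0.1,"roll":17.1},{"fingers":0,"dx":0.0206,"dy":-0.017,"dz":0.15,"roll":17.1},{"fingers":0,"dx":0.0206,"dy":-0.017,"dz":0.16,"roll":17.1},{"fingers":0,"dx":0.0206,"dy":-0.017,"dz":0.16,"roll":17.1}]'

```text
time: 17.9
tool_pos: [0.5676, 0.2519, 0.0662]
tcp_rot: [-0.412, -3.114, 0.001]
wrist_force: [0.9, -0.3, 0.2]
width: 0.5
grip_force: 0.0
```

Run:
```python
from h import *
to(.5668,.2522,.011,-15)
```

```text
d [0.0008 0.0002 0.0552] roll -0.1 q6 -0.93 width 0.5
```

Emit:
step_arm --commands '[{"fingers":0,"dx":0,"dy":0,"dz":0.03,"roll":0},{"fingers":0,"dx":0,"dy":0,"dz":0.05,"roll":0},{"fingers":0,"dx":0,"dy":0,"dz":0.053,"roll":0},{"fingers":1,"dx":0,"dy":0,"dz":0.053,"roll":0},{"fingers":1,"dx":0,"dy":0,"dz":0.053,"roll":0},{"fingers":1,"dx":0,"dy":0,"dz":0.053,"roll":0},{"fingers":1,"dx":0,"dy":0,"dz":0.053,"roll":0},{"fingers":1,"dx":0,"dy":0,"dz":0.053,"roll":0}]'

```text
time: 18.9
tool_pos: [0.5684, 0.2533, 0.0145]
tcp_rot: [0.41, 3.113, 0.002]
wrist_force: [1.1, -1.0, 6.8]
width: 0.173
grip_force: 50.0
```

Emit:
step_arm --commands '[{"fingers":1,"dx":0,"dy":0,"dz":-0.05,"roll":0},{"fingers":1,"dx":0,"dy":0,"dz":-0.1,"roll":-8},{"fingers":1,"dx":0,"dy":0,"dz":-0.15,"roll":-17},{"fingers":1,"dx":0,"dy":0,"dz":-0.19,"roll":-17},{"fingers":1,"dx":0,"dy":0,"dz":-0.19,"roll":-17},{"fingers":1,"dx":0,"dy":0,"dz":-0.19,"roll":-17}]'

```text
time: 19.65
tool_pos: [0.5662, 0.2524, 0.2016]
tcp_rot: [0.054, -3.139, 0.001]
wrist_force: [-0.2, 0.4, -1.7]
width: 0.173
grip_force: 49.2
```

Run:
```python
from h import *
# near pin est (.413,-.1295) ; origin home = pin + .05*jigx ; hover 45 inboard
to(.508,-.1262,.2,2)
shot('wrist','w9')
s=read_state();print(s['tool_pos'])
```

```text
d [ 0.0713 -0.3764  0.002 ] roll -0.0 q6 -1.23 width 0.173
[0.56569739 0.25223594 0.20059348]
```

View pics/w9.png

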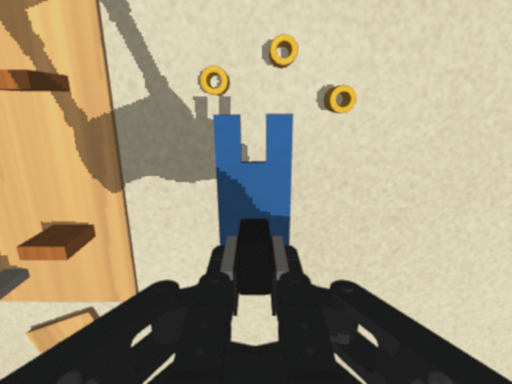

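Strap B is held square. Its slot tips are at row 114 and its slot end at (254,161). Move over the pad.

Emit:
step_arm --commands '[{"fingers":1,"dx":0.0713,"dy":-0.376,"dz":0,"roll":0},{"fingers":1,"dx":0.0713,"dy":-0.376,"dz":0,"roll":0},{"fingers":1,"dx":0.0713,"dy":-0.376,"dz":0,"roll":0},{"fingers":1,"dx":0.0713,"dy":-0.376,"dz":0,"roll":0},{"fingers":1,"dx":0.0713,"dy":-0.376,"dz":0,"roll":0},{"fingers":1,"dx":0.0713,"dy":-0.376,"dz":0,"roll":0},{"fingers":1,"dx":0.0713,"dy":-0.376,"dz":0,"roll":0},{"fingers":1,"dx":0.0713,"dy":-0.376,"dz":0,"roll":0}]'

```text
time: 20.7
tool_pos: [0.5078, -0.1254, 0.2012]
tcp_rot: [0.051, -3.138, -0.003]
wrist_force: [0.3, -0.5, -1.7]
width: 0.178
grip_force: 49.5
```

Run:
```python
from h import *
t=ray('wrist',253.5,114,.1915);e=ray('wrist',253.5,161,.1915);print('tip',t,'end',e,'vs tool .5657')
to(.508,-.1262,.12,2)
p,d,c=shot('wrist','w10')
hsv=cv2.cvtColor(p,cv2.COLOR_BGR2HSV); m=cv2.inRange(hsv,(0,170,90),(4,255,255))|cv2.inRange(hsv,(176,170,90),(180,255,255)); m[:,:200]=0;m[:,310:]=0;m[110:]=0
q,l,st,cc=cv2.connectedComponentsWithStats(m)
for i in range(1,q):
    if st[i,4]>80: print(st[i],ray('wrist',st[i,0]+st[i,2]/2-.5,st[i,1]+st[i,3]/2-.5,.1))
```

```text
tip [0.49529034 0.25052789 0.1915    ] end [0.51919904 0.25133192 0.1915    ] vs tool .5657
d [-0.0004 -0.001   0.0812] roll -0.1 q6 -1.89 width 0.178
[239  64  26  28 567] [ 0.41291165 -0.12942414  0.1       ]
```

View pics/w10.png

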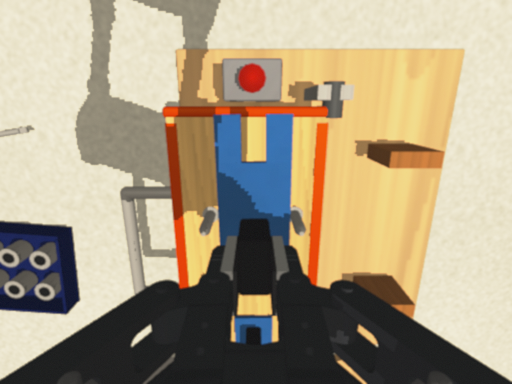

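The near pin's head is at (252,77), in line with the slot. Descend.

Emit:
step_arm --commands '[{"fingers":1,"dx":0,"dy":-0.001,"dz":0.05,"roll":0},{"fingers":1,"dx":0,"dy":-0.001,"dz":0.085,"roll":0},{"fingers":1,"dx":0,"dy":-0.001,"dz":0.095,"roll":0},{"fingers":1,"dx":0,"dy":-0.001,"dz":0.098,"roll":0},{"fingers":1,"dx":0,"dy":-0.001,"dz":0.1,"roll":0},{"fingers":1,"dx":0,"dy":-0.001,"dz":0.1,"roll":0},{"fingers":1,"dx":0,"dy":-0.001,"dz":0.1,"roll":0}]'

```text
time: 21.62
tool_pos: [0.5098, -0.1267, 0.1043]
tcp_rot: [-0.054, 3.139, -0.001]
wrist_force: [-1.2, 0.1, -0.5]
width: 0.181
grip_force: 49.5
```

Run:
```python
from h import *
to(.4627,-.1277,.0985,2)
s=read_state();print(s['tool_pos'],s['wrist_force'])
```

```text
d [0.0471 0.0006 0.0057] roll -0.0 q6 -1.9 width 0.181
[ 0.50981414 -0.12668673  0.10427491] [-1.23970276  0.05155176 -0.54559039]
```

Emit:
step_arm --commands '[{"fingers":1,"dx":0,"dy":0.0005,"dz":0.0045,"roll":0},{"fingers":1,"dx":0,"dy":0.0005,"dz":0.0045,"roll":0},{"fingers":1,"dx":0,"dy":0.0005,"dz":0.0045,"roll":0},{"fingers":1,"dx":0,"dy":0.0005,"dz":0.0045,"roll":0}]'

```text
time: 22.12
tool_pos: [0.509, -0.126, 0.0987]
tcp_rot: [0.054, -3.141, -0.0]
wrist_force: [0.4, -0.1, -2.1]
width: 0.176
grip_force: 49.5
```

Run:
```python
from h import *
to(.4627,-.1277,.0985,2)
s=read_state();print(s['tool_pos'],s['wrist_force'])
```

```text
d [ 0.0464 -0.0001  0.0002] roll -0.0 q6 -1.9 width 0.176
[ 0.50903586 -0.12595615  0.09866662] [ 0.35325118 -0.13365847 -2.06898447]
```

Emit:
step_arm --commands '[{"fingers":1,"dx":0.01,"dy":0,"dz":0.0003,"roll":0},{"fingers":1,"dx":0.02,"dy":0,"dz":0.0003,"roll":0},{"fingers":1,"dx":0.03,"dy":0,"dz":0.0003,"roll":0},{"fingers":1,"dx":0.039,"dy":0,"dz":0.0003,"roll":0},{"fingers":1,"dx":0.045,"dy":0,"dz":0.0003,"roll":0},{"fingers":1,"dx":0.0465,"dy":0,"dz":0.001,"roll":0},{"fingers":1,"dx":0.0465,"dy":0,"dz":0.001,"roll":0},{"fingers":1,"dx":0.0465,"dy":0,"dz":0.001,"roll":0}]'

```text
time: 23.12
tool_pos: [0.4632, -0.1277, 0.098]
tcp_rot: [-0.055, 3.14, -0.0]
wrist_force: [1.5, 0.6, -0.5]
width: 0.176
grip_force: 49.7
```

Run:
```python
from h import *
to(.4627,-.1277,.0960,2)
s=read_state();print(s['tool_pos'],s['wrist_force'])
shot('wrist','w11')
```

```text
d [ 0.0005 -0.      0.002 ] roll -0.0 q6 -1.93 width 0.176
[ 0.46318256 -0.12766336  0.09795983] [ 1.54469344  0.61445946 -0.50691705]
```

Emit:
step_arm --commands '[{"fingers":1,"dx":0.002,"dy":0,"dz":0.001,"roll":0},{"fingers":1,"dx":0.003,"dy":0,"dz":0.0015,"roll":0},{"fingers":1,"dx":0.003,"dy":0,"dz":0.0015,"roll":0}]'

```text
time: 23.55
tool_pos: [0.4628, -0.1279, 0.0978]
tcp_rot: [-0.053, 3.134, -0.001]
wrist_force: [6.6, 2.1, 0.8]
width: 0.172
grip_force: 49.9
```

Contact at 0.463, where the slot end was expected. I lower, release and retreat.

Emit:
step_arm --commands '[{"fingers":1,"dx":-0.002,"dy":0,"dz":0.0015,"roll":0},{"fingers":1,"dx":-0.002,"dy":0,"dz":0.0025,"roll":0},{"fingers":1,"dx":-0.002,"dy":0,"dz":0.0025,"roll":0},{"fingers":0.2,"dx":-0.002,"dy":0,"dz":0.0025,"roll":0},{"fingers":0.2,"dx":-0.002,"dy":0,"dz":0.0025,"roll":0},{"fingers":0.2,"dx":-0.002,"dy":0,"dz":0.0025,"roll":0},{"fingers":0.2,"dx":-0.002,"dy":0,"dz":-0.05,"roll":0},{"fingers":0.2,"dx":-0.05,"dy":0,"dz":-0.11,"roll":0}]'

```text
time: 24.55
tool_pos: [0.4978, -0.1258, 0.1945]
tcp_rot: [0.053, -3.136, -0.002]
wrist_force: [1.4, 0.1, -0.2]
width: 0.4
grip_force: 0.0
```

Emit:
step_arm --commands '[{"fingers":0,"dx":-0.03,"dy":0,"dz":-0.04,"roll":0},{"fingers":0,"dx":-0.03,"dy":0,"dz":-0.04,"roll":0},{"fingers":0,"dx":-0.03,"dy":0,"dz":-0.04,"roll":0}]'

```text
time: 24.92
tool_pos: [0.5296, -0.125, 0.2338]
tcp_rot: [0.055, -3.139, -0.001]
wrist_force: [-1.0, -0.0, -1.4]
width: 0.503
grip_force: 0.0
```

```bash
cat >> h.py <<'E'
def blue(n,z=.086):
    p=load(n)[0]; hsv=cv2.cvtColor(p,cv2.COLOR_BGR2HSV); m=cv2.inRange(hsv,(95,120,50),(125,255,255)); q,l,st,c=cv2.connectedComponentsWithStats(m)
    for i in range(1,q):
        if st[i,4]<150: continue
        v,u=np.nonzero(l==i); P=np.array([ray(n,a,b,z)[:2] for a,b in zip(u,v)])
        r=cv2.minAreaRect((P*1000).astype(np.float32)); print('blue',np.round(r[0],1),np.round(r[1],1),round(r[2],1),'px',c[i].round())
E
python3 - <<'E'
from h import *
s=read_state();print(s['tool_pos'])
shot('wrist','w12'); blue('wrist')
p,X=cloud('wrist'); 
for P in [(.45,-.118,.086),(.45,-.140,.086),(.40,-.117,.086),(.40,-.141,.086),(.48,-.117,.086)]:
    u,v=proj('wrist',P).round().astype(int); print(P,(u,v),X[v,u].round(4) if 0<=v<384 and 0<=u<512 else '')
to(.58,.27,.2,2)
E
```

```text
[ 0.52956723 -0.12495655  0.23383247]
blue [ 439.7 -127.7] [93.4 39.7] 2.2 px [253.  86.]
blue [ 608.7 -361.4] [88.3 91.3] 86.6 px [ 41. 232.]
blue [ 692.3 -119.1] [89.6 39.4] 1.9 px [254. 309.]
(0.45, -0.118, 0.086) (np.int64(263), np.int64(99)) [ 0.4498 -0.1184  0.0861]
(0.45, -0.14, 0.086) (np.int64(240), np.int64(98)) [ 0.4496 -0.14    0.0867]
(0.4, -0.117, 0.086) (np.int64(267), np.int64(40)) [ 0.3998 -0.117   0.0865]
(0.4, -0.141, 0.086) (np.int64(240), np.int64(39)) [ 0.3997 -0.1411  0.0854]
(0.48, -0.117, 0.086) (np.int64(263), np.int64(132)) [ 0.4802 -0.1171  0.0866]
d [-0.0649  0.3928  0.0332] roll -0.0 q6 -1.88 width 0.5
```

Strap B is flat, with its slot point within 1 mm of the pin. Now the sleeves.

Emit:
step_arm --commands '[{"fingers":0,"dx":-0.065,"dy":0.393,"dz":0.02,"roll":0},{"fingers":0,"dx":-0.065,"dy":0.393,"dz":0.02,"roll":0},{"fingers":0,"dx":-0.065,"dy":0.393,"dz":0.02,"roll":0},{"fingers":0,"dx":-0.065,"dy":0.393,"dz":0.02,"roll":0},{"fingers":0,"dx":-0.065,"dy":0.393,"dz":0.02,"roll":0},{"fingers":0,"dx":-0.065,"dy":0.393,"dz":0.02,"roll":0},{"fingers":0,"dx":-0.065,"dy":0.393,"dz":0.02,"roll":0},{"fingers":0,"dx":-0.065,"dy":0.393,"dz":0.02,"roll":0}]'

```text
time: 25.98
tool_pos: [0.5805, 0.2703, 0.2129]
tcp_rot: [0.058, -3.138, 0.003]
wrist_force: [0.7, -0.1, 0.4]
width: 0.503
grip_force: 0.0
```

Run:
```python
from h import *
shot('wrist','w13');sleeves('wrist')
s=read_state(); print(s['tool_pos'],s['q'].round(2))
to(.4702,.2105,.06,2); to(.4404,.2773,.06,2); to(.4835,.3396,.06,2)
```

```text
sleeve [440.5 277.3] 13.4 z 0.032 px [266.  35.]
sleeve [470.7 209.8] 13.8 z 0.032 px [198.  65.]
sleeve [483.1 339.9] 13.3 z 0.032 px [324.  84.]
[0.58072429 0.2689927  0.21336393] [ 0.4   0.21  1.7  -0.    1.23 -1.21]
d [ 0.1121 -0.0542  0.1538] roll 0.0 q6 -1.21 width 0.5
d [0.1395 0.0136 0.1537] roll 0.0 q6 -1.21 width 0.5
d [0.0942 0.0743 0.1535] roll 0.0 q6 -1.21 width 0.5
```

Sleeve P at (0.4706, 0.210) goes first.

Emit:
step_arm --commands '[{"fingers":0,"dx":0.06,"dy":-0.03,"dz":0.06,"roll":0},{"fingers":0,"dx":0.112,"dy":-0.0545,"dz":0.1,"roll":0},{"fingers":0,"dx":0.112,"dy":-0.0545,"dz":0.15,"roll":0},{"fingers":0,"dx":0.112,"dy":-0.0545,"dz":0.15,"roll":0},{"fingers":0,"dx":0.112,"dy":-0.0545,"dz":0.15,"roll":0}]'

```text
time: 26.65
tool_pos: [0.4722, 0.2105, 0.0652]
tcp_rot: [0.052, -3.141, 0.001]
wrist_force: [1.0, 0.2, 0.3]
width: 0.501
grip_force: 0.0
```

Run:
```python
from h import *
to(.4706,.2100,.006,2)
```

```text
d [ 0.0016 -0.0004  0.0592] roll -0.1 q6 -1.23 width 0.501
```

Emit:
step_arm --commands '[{"fingers":0,"dx":0.0012,"dy":0,"dz":0.03,"roll":0},{"fingers":0,"dx":0.0012,"dy":0,"dz":0.055,"roll":0},{"fingers":0,"dx":0.0012,"dy":0,"dz":0.058,"roll":0},{"fingers":0,"dx":0.0012,"dy":0,"dz":0.058,"roll":0},{"fingers":1,"dx":0.0012,"dy":0,"dz":0.058,"roll":0},{"fingers":1,"dx":0.0012,"dy":0,"dz":0.058,"roll":0},{"fingers":1,"dx":0.0012,"dy":0,"dz":0.058,"roll":0},{"fingers":1,"dx":0.0012,"dy":0,"dz":0.058,"roll":0}]' --squeeze 40

```text
time: 27.65
tool_pos: [0.4728, 0.2122, 0.0092]
tcp_rot: [-0.055, 3.137, 0.002]
wrist_force: [0.5, 0.0, 6.8]
width: 0.316
grip_force: 39.3
```

Emit:
step_arm --commands '[{"fingers":1,"dx":0,"dy":0,"dz":0,"roll":0}]'

```text
time: 27.78
tool_pos: [0.4729, 0.2122, 0.0092]
tcp_rot: [-0.055, 3.137, 0.002]
wrist_force: [0.5, -0.7, 5.5]
width: 0.319
grip_force: 39.3
```

Emit:
step_arm --commands '[{"fingers":1,"dx":0,"dy":0,"dz":-0.06,"roll":0},{"fingers":1,"dx":0,"dy":0,"dz":-0.12,"roll":0},{"fingers":1,"dx":0,"dy":0,"dz":-0.18,"roll":0},{"fingers":1,"dx":0,"dy":0,"dz":-0.19,"roll":0},{"fingers":1,"dx":0,"dy":0,"dz":-0.19,"roll":0}]'

```text
time: 28.4
tool_pos: [0.4711, 0.2117, 0.198]
tcp_rot: [-0.055, 3.139, 0.001]
wrist_force: [0.2, 0.9, -1.2]
width: 0.315
grip_force: 39.7
```

```bash
cat >> h.py <<'E'
A=np.array([.5636,-.0543]);YJ=.0345
def stud(i):
    a=-.035 if i<3 else .035; b=-.03 if i%2 else -.11; c,s=np.cos(YJ),np.sin(YJ)
    return A+[c*a-s*b,s*a+c*b]
E
python3 - <<'E'
from h import *
s=read_state();print(s['tool_pos'],s['grip_force'])
shot('wrist','w14')
p,X=cloud('wrist');M=R.from_rotvec(s['tcp_rot']).as_matrix()
hsv=cv2.cvtColor(p,cv2.COLOR_BGR2HSV);m=cv2.inRange(hsv,(18,120,60),(35,255,255));m[:,:190]=0;m[:,320:]=0;m[:190]=0
v,u=np.nonzero(m);Q=(X[v,u]-s['tool_pos'])@M; print(len(u),u.min(),u.max(),v.min(),v.max(),Q.min(0).round(4),Q.max(0).round(4),np.median(Q,0).round(4))
for i in range(1,5): print(i,stud(i)); to(*stud(i),.2,2)
E
```

```text
[0.47107601 0.21165991 0.19803653] 39.69573302194476
3441 225 283 218 291 [-0.0102 -0.0125 -0.1434] [0.0768 0.0146 0.0058] [ 0.0082  0.0008 -0.0214]
1 [ 0.52965562 -0.08548941]
d [-0.0494 -0.2986 -0.0038] roll -0.0 q6 -1.23 width 0.316
2 [ 0.53241507 -0.1654418 ]
d [-0.0494 -0.3786 -0.0038] roll -0.0 q6 -1.23 width 0.316
3 [ 0.59961397 -0.08307489]
d [-0.1194 -0.2986 -0.0039] roll -0.0 q6 -1.23 width 0.316
4 [ 0.60237342 -0.16302728]
d [-0.1194 -0.3786 -0.0039] roll -0.0 q6 -1.23 width 0.316
```

```bash
cat >> h.py <<'E'
def inhand(ztop):
    s=read_state(); shot('wrist'); p,X=cloud('wrist');M=R.from_rotvec(s['tcp_rot']).as_matrix()
    hsv=cv2.cvtColor(p,cv2.COLOR_BGR2HSV);m=cv2.inRange(hsv,(18,120,60),(35,255,255));m[:,:190]=0;m[:,320:]=0;m[:190]=0
    v,u=np.nonzero(m);Q=(X[v,u]-s['tool_pos'])@M; T=Q[abs(Q[:,2]-ztop)<.003]
    print('hand top x',np.percentile(T[:,0],[1,99]).round(4),'y',np.percentile(T[:,1],[1,99]).round(4),len(T),'front x at mid',np.percentile(Q[abs(Q[:,2]+.008)<.006][:,0],[50,90,99]).round(4))
E
python3 - <<'E'
from h import *
inhand(-.0228)
E
```

```text
hand top x [-0.0086  0.0168] y [-0.0123  0.0137] 1863 front x at mid [0.012  0.0167 0.0171]
```

Emit:
step_arm --commands '[{"fingers":1,"dx":-0.05,"dy":-0.299,"dz":0,"roll":0},{"fingers":1,"dx":-0.05,"dy":-0.299,"dz":0,"roll":0},{"fingers":1,"dx":-0.05,"dy":-0.299,"dz":0,"roll":0},{"fingers":1,"dx":-0.05,"dy":-0.299,"dz":0,"roll":0},{"fingers":1,"dx":-0.05,"dy":-0.299,"dz":0,"roll":0},{"fingers":1,"dx":-0.05,"dy":-0.299,"dz":0,"roll":0},{"fingers":1,"dx":-0.05,"dy":-0.299,"dz":0,"roll":0},{"fingers":1,"dx":-0.05,"dy":-0.299,"dz":0,"roll":0}]'

```text
time: 29.5
tool_pos: [0.5301, -0.0843, 0.1957]
tcp_rot: [0.057, -3.139, -0.001]
wrist_force: [-0.3, 0.6, -0.4]
width: 0.314
grip_force: 39.8
```

Run:
```python
from h import *
s=read_state();print(s['tool_pos'])
to(*stud(1),.15,2)
inhand(-.0228)
for i in range(1,5):
    P=np.append(stud(i),.125); print(i,proj('wrist',P).round(1))
p=load('wrist')[0]; cv2.imwrite('pics/w15.png',p)
t,_,_=shot('top','t15')
B=np.full((600,800,3),0,np.uint8); B[:384,:512]=p; B[384:,:]=cv2.resize(t[110:191,190:490],(800,216)); cv2.imwrite('pics/c15.png',B)
```

```text
[ 0.53013154 -0.08427055  0.19574534]
d [ 0.0004 -0.0012  0.0457] roll 0.1 q6 -1.81 width 0.314
hand top x [-0.0093  0.0167] y [-0.0125  0.0138] 1911 front x at mid [0.0116 0.0168 0.0172]
1 [251.4 205.6]
2 [147.6 205.5]
3 [251.5 284. ]
4 [156.5 283.9]
```

View pics/c15.png

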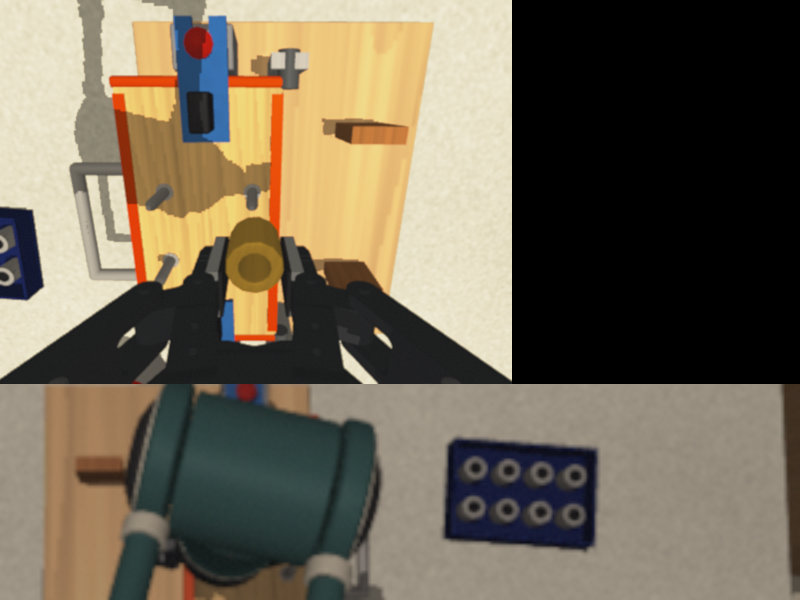

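Stud 1's tip is at (252,206), against a prediction of (251.4,205.6). The sleeve sits about 3 mm towards +tool x in the hand. I descend above the stud and correct.

Emit:
step_arm --commands '[{"fingers":1,"dx":-0.0024,"dy":-0.0018,"dz":0.03,"roll":0},{"fingers":1,"dx":-0.0024,"dy":-0.0018,"dz":0.05,"roll":0},{"fingers":1,"dx":-0.0024,"dy":-0.0018,"dz":0.052,"roll":0},{"fingers":1,"dx":-0.0024,"dy":-0.0018,"dz":0.052,"roll":0},{"fingers":1,"dx":-0.0024,"dy":-0.0018,"dz":0.052,"roll":0},{"fingers":1,"dx":-0.0024,"dy":-0.0018,"dz":0.052,"roll":0}]'

```text
time: 30.35
tool_pos: [0.5342, -0.0874, 0.1461]
tcp_rot: [-0.055, 3.139, -0.001]
wrist_force: [0.0, -0.2, 0.1]
width: 0.319
grip_force: 39.8
```

Run:
```python
from h import *
s=read_state();print(s['tool_pos'])
to(.5325,-.0861,.0915,2)
```

```text
[ 0.5341527  -0.0874465   0.14606236]
d [0.0017 0.0014 0.0546] roll -0.0 q6 -1.81 width 0.319
```

Emit:
step_arm --commands '[{"fingers":1,"dx":0.0017,"dy":0.0012,"dz":0.003,"roll":0},{"fingers":1,"dx":0.0017,"dy":0.0012,"dz":0.003,"roll":0},{"fingers":1,"dx":0.0017,"dy":0.0012,"dz":0.02,"roll":0},{"fingers":1,"dx":0.0017,"dy":0.0012,"dz":0.035,"roll":0},{"fingers":1,"dx":0.0017,"dy":0.0012,"dz":0.035,"roll":0}]'

```text
time: 30.98
tool_pos: [0.5318, -0.086, 0.108]
tcp_rot: [0.054, -3.141, -0.001]
wrist_force: [3.7, 0.3, -2.3]
width: 0.319
grip_force: 39.7
```

Run:
```python
from h import *
s=read_state();print(s['tool_pos'],s['wrist_force'])
to(.5325,-.0861,.0915,2)
```

```text
[ 0.5317852  -0.08603084  0.10795312] [ 3.70975141  0.25233498 -2.26097585]
d [-0.0007 -0.0001  0.0165] roll -0.0 q6 -1.81 width 0.319
```

It is threaded on the stud with light contact. I lower it the rest of the way and release.

Emit:
step_arm --commands '[{"fingers":1,"dx":-0.001,"dy":0,"dz":0.008,"roll":0},{"fingers":1,"dx":-0.001,"dy":0,"dz":0.0165,"roll":0},{"fingers":1,"dx":-0.001,"dy":0,"dz":0.0165,"roll":0},{"fingers":0,"dx":-0.001,"dy":0,"dz":0.0165,"roll":0},{"fingers":0,"dx":-0.001,"dy":0,"dz":0.0165,"roll":0},{"fingers":0,"dx":-0.001,"dy":0,"dz":0.0165,"roll":0},{"fingers":0,"dx":-0.001,"dy":0,"dz":-0.04,"roll":0},{"fingers":0,"dx":-0.001,"dy":0,"dz":-0.1,"roll":0}]'

```text
time: 31.98
tool_pos: [0.5316, -0.086, 0.2102]
tcp_rot: [0.054, -3.138, -0.001]
wrist_force: [1.0, 0.0, 0.7]
width: 0.5
grip_force: 0.0
```

Run:
```python
from h import *
s=read_state();print(s['tool_pos'],s['wrist_force'])
to(.54,.30,.215,2)
```

```text
[ 0.53162879 -0.08596872  0.21023738] [0.98107107 0.04962266 0.6591009 ]
d [-0.0217  0.3854 -0.0046] roll -0.0 q6 -1.81 width 0.5
```

Emit:
step_arm --commands '[{"fingers":0,"dx":-0.03,"dy":0.385,"dz":0,"roll":0},{"fingers":0,"dx":-0.03,"dy":0.385,"dz":0,"roll":0},{"fingers":0,"dx":-0.03,"dy":0.385,"dz":0,"roll":0},{"fingers":0,"dx":-0.03,"dy":0.385,"dz":0,"roll":0},{"fingers":0,"dx":-0.03,"dy":0.385,"dz":0,"roll":0},{"fingers":0,"dx":-0.03,"dy":0.385,"dz":0,"roll":0},{"fingers":0,"dx":-0.03,"dy":0.385,"dz":0,"roll":0},{"fingers":0,"dx":-0.03,"dy":0.385,"dz":0,"roll":0}]'

```text
time: 32.98
tool_pos: [0.549, 0.3, 0.2098]
tcp_rot: [0.057, -3.141, 0.001]
wrist_force: [0.4, -1.1, 0.5]
width: 0.499
grip_force: 0.0
```

Run:
```python
from h import *
shot('wrist','w16');sleeves('wrist')
s=read_state(); print(s['tool_pos'])
to(.4404,.2773,.06,2); to(.4833,.3398,.06,2)
# top: sleeve on stud1
p,_,_=shot('top','t16'); q,X=cloud('top'); hsv=cv2.cvtColor(p,cv2.COLOR_BGR2HSV); m=cv2.inRange(hsv,(15,120,80),(35,255,255))
n,l,st,c=cv2.connectedComponentsWithStats(m)
for i in range(1,n):
    if st[i,4]>15 and st[i,4]<400: 
        v,u=np.nonzero(l==i); Q=X[v,u]; print(c[i].round(),st[i,4],Q.mean(0).round(3),np.percentile(Q[:,2],[10,90]).round(3))
print(stud(1))
```

```text
sleeve [440.2 277.6] 13.5 z 0.032 px [235.  67.]
sleeve [482.8 339.9] 13.3 z 0.033 px [293. 114.]
[0.54913179 0.29895899 0.20975833]
d [ 0.1093 -0.0177  0.1498] roll 0.0 q6 -1.15 width 0.499
d [0.0643 0.0433 0.1497] roll 0.0 q6 -1.15 width 0.499
[471.  54.] 22 [ 1.168 -0.992 -0.417] [-0.421 -0.413]
[483.  57.] 29 [ 1.145 -1.022 -0.387] [-0.42  -0.294]
[119. 196.] 55 [0.483 0.337 0.03 ] [0.026 0.034]
[140. 212.] 53 [0.439 0.274 0.03 ] [0.024 0.035]
[102. 319.] 279 [0.147 0.358 0.044] [0.038 0.042]
[107. 349.] 60 [0.066 0.339 0.04 ] [0.037 0.042]
[111. 370.] 85 [0.012 0.326 0.039] [0.037 0.042]
[ 0.52965562 -0.08548941]
```

Emit:
step_arm --commands '[{"fingers":0,"dx":0.065,"dy":0.0432,"dz":0.05,"roll":0},{"fingers":0,"dx":0.065,"dy":0.0432,"dz":0.1,"roll":0},{"fingers":0,"dx":0.065,"dy":0.0432,"dz":0.145,"roll":0},{"fingers":0,"dx":0.065,"dy":0.0432,"dz":0.145,"roll":0},{"fingers":0,"dx":0.065,"dy":0.0432,"dz":0.145,"roll":0}]'

```text
time: 33.7
tool_pos: [0.4847, 0.3401, 0.067]
tcp_rot: [-0.052, 3.139, 0.002]
wrist_force: [0.5, 0.7, 1.2]
width: 0.501
grip_force: 0.0
```

Run:
```python
from h import *
to(.4828,.3399,.006,2)
```

```text
d [ 0.002  -0.0002  0.0609] roll -0.1 q6 -1.03 width 0.501
```

Emit:
step_arm --commands '[{"fingers":0,"dx":0.0032,"dy":-0.001,"dz":0.03,"roll":0},{"fingers":0,"dx":0.0032,"dy":-0.001,"dz":0.055,"roll":0},{"fingers":0,"dx":0.0032,"dy":-0.001,"dz":0.06,"roll":0},{"fingers":0,"dx":0.0032,"dy":-0.001,"dz":0.06,"roll":0},{"fingers":1,"dx":0.0032,"dy":-0.001,"dz":0.06,"roll":0},{"fingers":1,"dx":0.0032,"dy":-0.001,"dz":0.06,"roll":0},{"fingers":1,"dx":0.0032,"dy":-0.001,"dz":0.06,"roll":0},{"fingers":1,"dx":0.0032,"dy":-0.001,"dz":0.06,"roll":0}]'

```text
time: 34.7
tool_pos: [0.4816, 0.3404, 0.0074]
tcp_rot: [-0.055, 3.137, 0.003]
wrist_force: [0.0, -0.9, 7.1]
width: 0.304
grip_force: 40.0
```

Emit:
step_arm --commands '[{"fingers":1,"dx":0,"dy":0,"dz":0,"roll":0}]'

```text
time: 34.83
tool_pos: [0.4816, 0.3404, 0.0074]
tcp_rot: [-0.055, 3.137, 0.003]
wrist_force: [-0.2, -1.6, 6.6]
width: 0.302
grip_force: 40.0
```

Emit:
step_arm --commands '[{"fingers":1,"dx":0,"dy":0,"dz":-0.06,"roll":0},{"fingers":1,"dx":0,"dy":0,"dz":-0.12,"roll":0},{"fingers":1,"dx":0,"dy":0,"dz":-0.18,"roll":0},{"fingers":1,"dx":0,"dy":0,"dz":-0.19,"roll":0},{"fingers":1,"dx":0,"dy":0,"dz":-0.19,"roll":0}]'

```text
time: 35.45
tool_pos: [0.4802, 0.3398, 0.1963]
tcp_rot: [-0.055, 3.139, 0.002]
wrist_force: [0.5, -0.5, -1.8]
width: 0.304
grip_force: 39.6
```

Run:
```python
from h import *
s=read_state();print(s['tool_pos'],s['grip_force'])
inhand(-.0235)
to(*stud(2),.2,2);to(*stud(3),.2,2)
```

```text
[0.48015122 0.3398197  0.19631957] 39.646079298108816
hand top x [-0.0131  0.0124] y [-0.0118  0.0134] 1932 front x at mid [0.0087 0.0123 0.0127]
d [-0.0357 -0.5061 -0.0055] roll -0.0 q6 -1.03 width 0.307
d [-0.1057 -0.4261 -0.0056] roll -0.0 q6 -1.03 width 0.307
```

Emit:
step_arm --commands '[{"fingers":1,"dx":-0.035,"dy":-0.5065,"dz":0,"roll":0},{"fingers":1,"dx":-0.035,"dy":-0.5065,"dz":0,"roll":0},{"fingers":1,"dx":-0.035,"dy":-0.5065,"dz":0,"roll":0},{"fingers":1,"dx":-0.035,"dy":-0.5065,"dz":0,"roll":0},{"fingers":1,"dx":-0.035,"dy":-0.5065,"dz":0,"roll":0},{"fingers":1,"dx":-0.035,"dy":-0.5065,"dz":0,"roll":0},{"fingers":1,"dx":-0.035,"dy":-0.5065,"dz":0,"roll":0},{"fingers":1,"dx":-0.035,"dy":-0.5065,"dz":0,"roll":0}]'

```text
time: 36.5
tool_pos: [0.5296, -0.1592, 0.1918]
tcp_rot: [0.054, -3.136, -0.003]
wrist_force: [0.9, 0.4, 0.0]
width: 0.305
grip_force: 39.7
```

Emit:
step_arm --commands '[{"fingers":1,"dx":0.001,"dy":0,"dz":0.025,"roll":0},{"fingers":1,"dx":0.001,"dy":0,"dz":0.048,"roll":0},{"fingers":1,"dx":0.001,"dy":0,"dz":0.048,"roll":0},{"fingers":1,"dx":0.001,"dy":0,"dz":0.048,"roll":0},{"fingers":1,"dx":0.001,"dy":0,"dz":0.048,"roll":0},{"fingers":1,"dx":0.001,"dy":0,"dz":0.048,"roll":0}]'

```text
time: 37.25
tool_pos: [0.5312, -0.1579, 0.148]
tcp_rot: [-0.055, 3.139, -0.001]
wrist_force: [-0.1, -0.1, -0.9]
width: 0.309
grip_force: 39.8
```

Run:
```python
from h import *
s=read_state();print(s['tool_pos'])
to(.5317,-.1661,.0895,2)
shot('wrist','w17'); inhand(-.0235)
for i in range(1,5): print(i,proj('wrist',np.append(stud(i),.125)).round(1), 'ring top of sleeve on it',proj('wrist',np.append(stud(i),.113)).round(1))
p,X=cloud('wrist');hsv=cv2.cvtColor(p,cv2.COLOR_BGR2HSV);m=cv2.inRange(hsv,(18,150,60),(32,255,255));m[:,:290]=0;v,u=np.nonzero(m);Q=X[v,u];T=Q[(Q[:,2]>.1)&(Q[:,2]<.12)]
print(len(T)); r=cv2.minEnclosingCircle((T[:,:2]*1000).astype(np.float32)); print(r,np.median(T[:,2]),np.percentile(T[:,0],[2,98]),np.percentile(T[:,1],[2,98]),stud(1))
```

```text
[ 0.53116315 -0.1578601   0.14801592]
d [-0.0001 -0.0082  0.0585] roll 0.0 q6 -1.94 width 0.309
hand top x [-0.0136  0.0124] y [-0.012   0.0138] 2014 front x at mid [0.0082 0.0123 0.0127]
1 [369.9 233.8] ring top of sleeve on it [363.1 226. ]
2 [240.5 233.8] ring top of sleeve on it [241.3 225.9]
3 [357.8 326.4] ring top of sleeve on it [352.3 314.4]
4 [241.9 326.4] ring top of sleeve on it [242.5 314.4]
1189
((528.8151245117188, -85.54476928710938), 14.207663536071777) 0.11313708271887779 [0.51516551 0.54065477] [-0.0986651  -0.07354313] [ 0.52965562 -0.08548941]
```

Sleeve 1 is seated: its top is at z 0.113 and its centre is within 1 mm. I correct dy for the second one.

Emit:
step_arm --commands '[{"fingers":1,"dx":0,"dy":-0.0082,"dz":0,"roll":0},{"fingers":1,"dx":0,"dy":-0.0082,"dz":0,"roll":0},{"fingers":1,"dx":0,"dy":-0.0082,"dz":0.003,"roll":0},{"fingers":1,"dx":0,"dy":-0.0082,"dz":0.003,"roll":0}]'

```text
time: 37.85
tool_pos: [0.5303, -0.166, 0.1435]
tcp_rot: [0.054, -3.14, -0.001]
wrist_force: [-1.0, 0.8, -0.8]
width: 0.307
grip_force: 39.8
```

Run:
```python
from h import *
s=read_state();print(s['tool_pos'])
to(.5313,-.1661,.0895,2)
```

```text
[ 0.53033553 -0.16600922  0.14346727]
d [-0.001  -0.0001  0.054 ] roll -0.0 q6 -1.95 width 0.307
```

Emit:
step_arm --commands '[{"fingers":1,"dx":-0.0008,"dy":0,"dz":0.015,"roll":0},{"fingers":1,"dx":-0.0008,"dy":0,"dz":0.028,"roll":0},{"fingers":1,"dx":-0.0008,"dy":0,"dz":0.035,"roll":0},{"fingers":1,"dx":-0.0008,"dy":0,"dz":0.035,"roll":0}]'

```text
time: 38.35
tool_pos: [0.5308, -0.1658, 0.1077]
tcp_rot: [0.054, -3.139, -0.001]
wrist_force: [1.0, -0.2, -0.2]
width: 0.302
grip_force: 39.8
```

Run:
```python
from h import *
s=read_state();print(s['tool_pos'],s['wrist_force'])
to(.5313,-.1661,.0895,2)
```

```text
[ 0.53075425 -0.16575624  0.10769509] [ 0.99408207 -0.18258813 -0.21392101]
d [-0.0006 -0.0004  0.0182] roll -0.0 q6 -1.95 width 0.302
```

Threaded with no contact. I lower, release and return for the third.

Emit:
step_arm --commands '[{"fingers":1,"dx":0,"dy":0,"dz":0.01,"roll":0},{"fingers":1,"dx":0,"dy":0,"dz":0.0175,"roll":0},{"fingers":1,"dx":0,"dy":0,"dz":0.0175,"roll":0},{"fingers":0,"dx":0,"dy":0,"dz":0.0175,"roll":0},{"fingers":0,"dx":0,"dy":0,"dz":0.0175,"roll":0},{"fingers":0,"dx":0,"dy":0,"dz":0.0175,"roll":0},{"fingers":0,"dx":0,"dy":0,"dz":-0.04,"roll":0},{"fingers":0,"dx":0,"dy":0,"dz":-0.1,"roll":0}]'

```text
time: 39.35
tool_pos: [0.5306, -0.1657, 0.2093]
tcp_rot: [0.054, -3.139, -0.001]
wrist_force: [1.3, -0.4, -0.1]
width: 0.503
grip_force: 0.0
```

Emit:
step_arm --commands '[{"fingers":0,"dx":-0.015,"dy":0.43,"dz":0,"roll":0},{"fingers":0,"dx":-0.015,"dy":0.43,"dz":0,"roll":0},{"fingers":0,"dx":-0.015,"dy":0.43,"dz":0,"roll":0},{"fingers":0,"dx":-0.015,"dy":0.43,"dz":0,"roll":0},{"fingers":0,"dx":-0.015,"dy":0.43,"dz":0,"roll":0},{"fingers":0,"dx":-0.015,"dy":0.43,"dz":0,"roll":0},{"fingers":0,"dx":-0.015,"dy":0.43,"dz":0,"roll":0},{"fingers":0,"dx":-0.015,"dy":0.43,"dz":0,"roll":0}]'

```text
time: 40.35
tool_pos: [0.5312, 0.268, 0.2091]
tcp_rot: [-0.062, 3.141, 0.002]
wrist_force: [0.1, 0.1, -0.1]
width: 0.5
grip_force: 0.0
```

Run:
```python
from h import *
shot('wrist','w18');sleeves('wrist')
s=read_state(); print(s['tool_pos'])
to(.4403,.2775,.067,2)
```

```text
sleeve [409.4 252.8] 13.7 z 0.032 px [243.  53.]
[0.53124816 0.26587842 0.20894341]
d [0.0904 0.0151 0.1419] roll 0.2 q6 -1.19 width 0.5
```

The last sleeve was knocked to (0.409, 0.253) and is still upright. I go there.

Emit:
step_arm --commands '[{"fingers":0,"dx":0.06,"dy":-0.008,"dz":0.03,"roll":0},{"fingers":0,"dx":0.1222,"dy":-0.008,"dz":0.08,"roll":0},{"fingers":0,"dx":0.1222,"dy":-0.008,"dz":0.14,"roll":0},{"fingers":0,"dx":0.1222,"dy":-0.008,"dz":0.14,"roll":0},{"fingers":0,"dx":0.1222,"dy":-0.008,"dz":0.14,"roll":0},{"fingers":0,"dx":0.1222,"dy":-0.008,"dz":0.14,"roll":0}]'

```text
time: 41.15
tool_pos: [0.4129, 0.2529, 0.0716]
tcp_rot: [-0.053, 3.137, 0.003]
wrist_force: [0.4, -0.3, 0.7]
width: 0.499
grip_force: 0.0
```

Run:
```python
from h import *
to(.4094,.2528,.006,2)
shot('wrist','w19');sleeves('wrist')
```

```text
d [ 0.0038 -0.0001  0.0656] roll -0.1 q6 -1.11 width 0.499
sleeve [408.2 252.7] 13.2 z 0.033 px [253. 214.]
```

Emit:
step_arm --commands '[{"fingers":0,"dx":0.0045,"dy":-0.0005,"dz":0.03,"roll":0},{"fingers":0,"dx":0.0045,"dy":-0.0005,"dz":0.055,"roll":0},{"fingers":0,"dx":0.0045,"dy":-0.0005,"dz":0.064,"roll":0},{"fingers":0,"dx":0.0045,"dy":-0.0005,"dz":0.064,"roll":0},{"fingers":1,"dx":0.0045,"dy":-0.0005,"dz":0.064,"roll":0},{"fingers":1,"dx":0.0045,"dy":-0.0005,"dz":0.064,"roll":0},{"fingers":1,"dx":0.0045,"dy":-0.0005,"dz":0.064,"roll":0},{"fingers":1,"dx":0.0045,"dy":-0.0005,"dz":0.064,"roll":0}]'

```text
time: 42.2
tool_pos: [0.4067, 0.252, 0.0065]
tcp_rot: [-0.055, 3.138, 0.002]
wrist_force: [-0.2, -0.3, 5.9]
width: 0.317
grip_force: 39.7
```

Emit:
step_arm --commands '[{"fingers":1,"dx":0,"dy":0,"dz":0,"roll":0}]'

```text
time: 42.32
tool_pos: [0.4068, 0.252, 0.0065]
tcp_rot: [-0.055, 3.138, 0.002]
wrist_force: [0.4, 0.1, 7.0]
width: 0.311
grip_force: 39.7
```

Emit:
step_arm --commands '[{"fingers":1,"dx":0,"dy":0,"dz":-0.06,"roll":0},{"fingers":1,"dx":0,"dy":0,"dz":-0.12,"roll":0},{"fingers":1,"dx":0,"dy":0,"dz":-0.18,"roll":0},{"fingers":1,"dx":0,"dy":0,"dz":-0.19,"roll":0},{"fingers":1,"dx":0,"dy":0,"dz":-0.19,"roll":0}]'

```text
time: 42.95
tool_pos: [0.4055, 0.2514, 0.1955]
tcp_rot: [-0.055, 3.14, 0.001]
wrist_force: [0.7, 0.6, -0.7]
width: 0.317
grip_force: 39.8
```

Run:
```python
from h import *
s=read_state();print(s['tool_pos'],s['grip_force'])
inhand(-.0235)
to(*stud(3),.2,2);to(*stud(4),.2,2)
```

```text
[0.40546746 0.2514466  0.19552717] 39.75270840805024
hand top x [-0.0139  0.0118] y [-0.0122  0.0138] 1726 front x at mid [0.0082 0.0116 0.012 ]
d [-0.1834 -0.3405 -0.0062] roll -0.0 q6 -1.1 width 0.316
d [-0.1834 -0.4205 -0.0061] roll -0.0 q6 -1.1 width 0.316
```

Emit:
step_arm --commands '[{"fingers":1,"dx":-0.1815,"dy":-0.341,"dz":0,"roll":0},{"fingers":1,"dx":-0.1815,"dy":-0.341,"dz":0,"roll":0},{"fingers":1,"dx":-0.1815,"dy":-0.341,"dz":0,"roll":0},{"fingers":1,"dx":-0.1815,"dy":-0.341,"dz":0,"roll":0},{"fingers":1,"dx":-0.1815,"dy":-0.341,"dz":0,"roll":0},{"fingers":1,"dx":-0.1815,"dy":-0.341,"dz":0,"roll":0},{"fingers":1,"dx":-0.1815,"dy":-0.341,"dz":0,"roll":0},{"fingers":1,"dx":-0.1815,"dy":-0.341,"dz":0,"roll":0}]'

```text
time: 44.0
tool_pos: [0.5969, -0.0834, 0.1919]
tcp_rot: [0.052, -3.136, -0.002]
wrist_force: [0.0, -0.2, -1.4]
width: 0.316
grip_force: 39.8
```

Emit:
step_arm --commands '[{"fingers":1,"dx":0.001,"dy":0,"dz":0.025,"roll":0},{"fingers":1,"dx":0.001,"dy":0,"dz":0.048,"roll":0},{"fingers":1,"dx":0.001,"dy":0,"dz":0.048,"roll":0},{"fingers":1,"dx":0.001,"dy":0,"dz":0.048,"roll":0},{"fingers":1,"dx":0.001,"dy":0,"dz":0.048,"roll":0},{"fingers":1,"dx":0.001,"dy":0,"dz":0.048,"roll":0}]'

```text
time: 44.75
tool_pos: [0.5982, -0.0832, 0.1482]
tcp_rot: [-0.055, 3.139, -0.001]
wrist_force: [0.7, -0.5, -0.7]
width: 0.319
grip_force: 39.8
```

Run:
```python
from h import *
s=read_state();print(s['tool_pos'])
to(.5977,-.0838,.0885,2)
```

```text
[ 0.59819904 -0.08318632  0.14818581]
d [ 0.0006 -0.0006  0.0597] roll -0.0 q6 -1.79 width 0.319
```

Emit:
step_arm --commands '[{"fingers":1,"dx":0,"dy":-0.0005,"dz":0.003,"roll":0},{"fingers":1,"dx":0,"dy":-0.0005,"dz":0.015,"roll":0},{"fingers":1,"dx":0,"dy":-0.0005,"dz":0.03,"roll":0},{"fingers":1,"dx":0,"dy":-0.0005,"dz":0.04,"roll":0},{"fingers":1,"dx":0,"dy":-0.0005,"dz":0.04,"roll":0}]'

```text
time: 45.38
tool_pos: [0.5968, -0.0837, 0.1054]
tcp_rot: [0.054, -3.139, -0.001]
wrist_force: [0.7, -0.2, -0.6]
width: 0.314
grip_force: 39.8
```

Run:
```python
from h import *
s=read_state();print(s['tool_pos'],s['wrist_force'])
to(.5977,-.0838,.0885,2)
```

```text
[ 0.59684655 -0.0836996   0.10535255] [ 0.67096352 -0.21747616 -0.60998859]
d [-0.0009 -0.0001  0.0169] roll -0.0 q6 -1.79 width 0.314
```

Lower, release, and retreat to the left so the top camera can see.

Emit:
step_arm --commands '[{"fingers":1,"dx":-0.0005,"dy":0,"dz":0.01,"roll":0},{"fingers":1,"dx":-0.0005,"dy":0,"dz":0.0165,"roll":0},{"fingers":1,"dx":-0.0005,"dy":0,"dz":0.0165,"roll":0},{"fingers":0,"dx":-0.0005,"dy":0,"dz":0.0165,"roll":0},{"fingers":0,"dx":-0.0005,"dy":0,"dz":0.0165,"roll":0},{"fingers":0,"dx":-0.0005,"dy":0,"dz":0.0165,"roll":0},{"fingers":0,"dx":-0.0005,"dy":0,"dz":-0.04,"roll":0},{"fingers":0,"dx":-0.0005,"dy":0,"dz":-0.1,"roll":0}]'

```text
time: 46.38
tool_pos: [0.597, -0.0836, 0.2071]
tcp_rot: [0.054, -3.138, -0.001]
wrist_force: [1.6, -0.2, 0.5]
width: 0.5
grip_force: 0.0
```

Emit:
step_arm --commands '[{"fingers":0,"dx":0,"dy":0.4,"dz":0,"roll":0},{"fingers":0,"dx":0,"dy":0.4,"dz":0,"roll":0},{"fingers":0,"dx":0,"dy":0.4,"dz":0,"roll":0},{"fingers":0,"dx":0,"dy":0.4,"dz":0,"roll":0},{"fingers":0,"dx":0,"dy":0.4,"dz":0,"roll":0},{"fingers":0,"dx":0,"dy":0.4,"dz":0,"roll":0},{"fingers":0,"dx":0,"dy":0.4,"dz":0,"roll":0},{"fingers":0,"dx":0,"dy":0.4,"dz":0,"roll":0}]'

```text
time: 47.38
tool_pos: [0.5838, 0.3175, 0.2069]
tcp_rot: [0.059, -3.141, 0.001]
wrist_force: [-0.9, -1.6, -0.3]
width: 0.499
grip_force: 0.0
```

Run:
```python
from h import *
p,_,_=shot('top','t20'); q,X=cloud('top'); blue('top')
hsv=cv2.cvtColor(p,cv2.COLOR_BGR2HSV)
for i in (1,2,3):
    a=stud(i)
    m=(np.hypot(X[...,0]-a[0],X[...,1]-a[1])<.017)&(X[...,2]>.1); Q=X[m]; print(i,a.round(4),len(Q),Q.mean(0).round(4),np.percentile(Q[:,2],[10,50,90]).round(3))
print(read_state()['time'],read_state()['tool_pos'])
cv2.imwrite('pics/t20c.png',cv2.resize(p[90:250,140:390],None,fx=3.2,fy=3.2,interpolation=cv2.INTER_CUBIC))
```

```text
blue [ 694.8 -121.1] [91.8 36.4] 1.0 px [281. 124.]
blue [ 440.3 -130.5] [89.5 35.4] 1.0 px [283. 214.]
1 [ 0.5297 -0.0855] 78 [ 0.5294 -0.0856  0.1143] [0.11  0.113 0.12 ]
2 [ 0.5324 -0.1654] 80 [ 0.5329 -0.1644  0.1139] [0.108 0.114 0.121]
3 [ 0.5996 -0.0831] 81 [ 0.5994 -0.0824  0.1137] [0.108 0.114 0.118]
47.425 [0.58403544 0.31598975 0.20682232]
```

View pics/t20c.png

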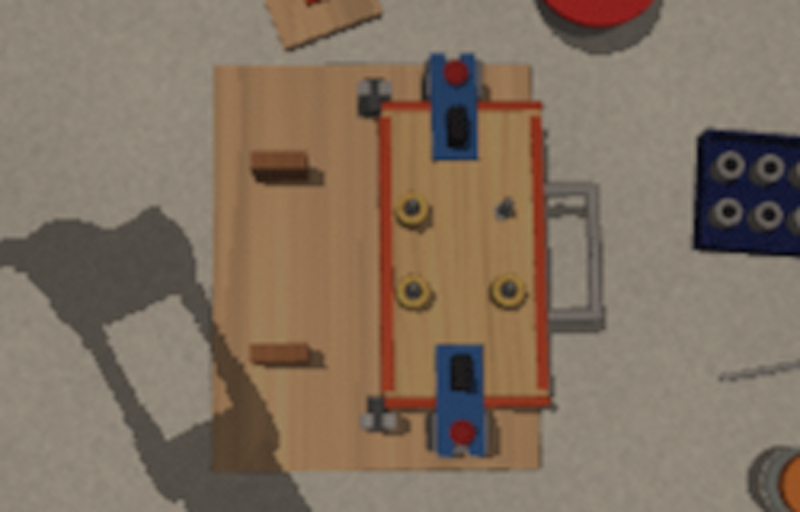

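The picture shows the straps home at both pins, heads at (456,72) and (462,432). The three sleeves are seated at (411,211), (413,292) and (508,291), with stud 4 left empty. I hand it in.

```bash
python3 -c "
from workcell import finish_job
print(finish_job())"
```

```text
the job is handed in; nothing more can be done
None
```

The job is handed in at about 47 s of robot time: the pad lies on the right rests with its studs up, both straps are flat and home on their pins, and the three sleeves present are fully down on studs 1, 2 and 3. One sleeve was knocked aside mid-run, still upright, and I picked it up from its new place. My last pictures and measurements showed everything in place, but `finish_job` returned no verdict.

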